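# Seat the governor index plate and gauge it home

## Robot

A 6-joint arm with a two-finger parallel gripper is mounted at the origin on the work surface. World frame = base frame: x ahead of the robot, y to its left, z up, the work surface at z = 0. Lengths are in m, angles in rad, forces in N, time in s.
With the tool pointing down it reaches from about 0.35 to 0.85 m from the base axis. Payload 8.1 kg.
Tool frame: the origin (TCP) lies at the very end of the fingers, on their centre line; the grasp point (between the pads) lies 19 mm behind it; z points along the fingers, y is the direction in which the jaws open and shut (so a half turn about z gives the same grasp; the last joint's range is limited). The gripper opens to 85 mm and grips with 20 to 120 N. Pads are 22 mm wide; open, the fingers measure 114 mm over their backs; the gripper's body (76 mm by 85 mm) begins 54 mm behind the grasp point. The pads swing forward as they close: fully open they stand 13 mm farther back than shut.
Start: joints at [-0.085, 0.13, 1.488, -0, 1.523, -0.085], TCP at [0.6, 0, 0.196] pointing down, gripper open.
Joint ranges: [-2.96, 2.96], [-0.89, 2.26], [0.02, 2.5], [-1.34, 4.48], [0, 2.73], [-2.66, 2.66]. Speed limits (rad/s): [2.39, 2.39, 2.79, 3.14, 3.14, 3.14].

## Interface

Orientations are given as a unit quaternion [x, y, z, w].
In Python, from bench import r, eyes, order, finder gives the robot as it stands.
- The arm moves only by the tool carry_out, never from a script. Its argument "motion" is a list that holds one entry, the list of rows, each a list of 7 numbers: the closure, from 0 (fully open) to 1 (shut), then the shift along the tool's x, y, z in cm, then the turn, a rotation vector about the tool's x, y, z in rad. A call has 1 to 20 rows; each row is the pose to reach, as a shift and turn from the pose commanded when the call began, along the tool's axes at that moment; what a row does not reach only later rows make up. A row lasts 1/8 s, in which the tool goes at most 62.5 mm and 10.7 degrees, less where a joint would pass 70% of its speed; a pose out of reach is approached as far as the arm can. A call with a gripper value outside its range is refused whole. The fingers move at their own pace and stop on an object; the grip force is fixed at half the most. Time passes only in rows, so rows that repeat a pose let the fingers close. It gives the time, the measured TCP pose, the force and the opening at its end, in the units of the state.
- r.state(): the state, without advancing time (a new reading comes with each control period).
- eyes.get_image(name): name is "scene" or "side" or "wrist"; returns the picture (480x640x3 uint8, red, green, blue); there is no depth.
- eyes.get_calibration(name): a dict with "fx", "fy", "cx", "cy" (pixels), "rvec" (rotation vector, rad) and "tvec" (3), from world to camera coordinates, as OpenCV has them. Camera axes: x right, y down, z forward; pixel columns grow to the right and rows downward; lengths in m; the calibration is good to about 2 mm. The wrist camera is an equidistant fisheye: a pixel r from the principal point sees the ray r / f radians off the axis. A picture is of the moment at which its call begins: read the wrist's pose just before it. get_calibration takes no time and is no camera call; for the wrist camera it gives the pose at the moment of the call.
- order.job_done(): hands the job in, once; it reports no verdict.
Trained networks look in the newest picture that a camera, given by its name, has taken for a name from the list of things; names that differ only in an ending like _2 or _b are one class to them, and where a whole thing is asked for, a point or a joint stands for the part that bears it (a point fixed in the world has none). Each returns a list of dicts, best first, with "score" (0 to 1); they miss things now and then, are a little off and sometimes report something else, mostly with a low value. They report only what shows in the picture. A call takes as long as a camera call. They do not tell look-alikes from the thing itself.
- finder.search_frame(camera, query): "rect" ([left, top, width, height] in pixels, round what is visible of it).
The state is a dict: "time_s": time; "q": joint angles; "dq": joint speeds; "effort": joint torques, N m; "tcp_pos": TCP position; "ee_rot": TCP orientation; "force": force on the tool from outside, world axes, zero at the start; "torque": the same for the moment, N m; "width": opening from 0.0 (shut) to 1.0 (fully open).
Only numpy, scipy, OpenCV 4.12 (cv2) and the standard library are available. Lean on these libraries where they do the work, as an engineer would, in place of code of your own. Each camera call takes 0.05 s, during which the arm holds its last target.

## Task

Pick up the loose index plate by its grip block and lower it, without dropping it, over the central shaft and the anti-rotation pin of the checking fixture until it lies flat and fully home on the base. Then push the gauge arm round to its stop so that its foot is over the plate, press the gauge knob down until the foot rests on the plate, hold it there for about a second, and let it spring back up. Leave the other things on the ledge, and the lamp switch, as they are.

Things in the scene. Friction and masses are not known exactly. Their poses are not given: they have to be found in the camera images.
- fixture: Fixed checking fixture: dark steel base slab 140 (x) by 290 (y) by 24 mm high; origin at the centre of its underside. On its upper face (z 24 mm) stand a shaft (x 0, y -45 mm), a pin (x 0, y -97) and a gauge column (x 0, y +112). The plate is home when it lies flat on this face, bore over the shaft, hole over the pin; its axes are then parallel to the fixture's, same sense.
- shaft_foot (a point): Foot of the upright central shaft, on its axis at the level of the base's upper face, 24 mm above the ledge; axes as the fixture's. Shaft 20 mm in diameter, 60 mm tall (top 84 mm above the ledge), its last 8 mm tapered.
- pin_foot (a point): Foot of the upright anti-rotation pin, on its axis at the level of the base's upper face. Pin 10 mm in diameter, 24 mm tall (top 48 mm above the ledge), its last 5 mm tapered; 52 mm from the shaft's axis.
- plate_mid (a point): Centre of the loose aluminium index plate (0.5 to 0.75 kg), on its 23.5 mm bore's axis, half-way up: 31 mm above its underside, 31 below its top. Plate 90 (x) by 140 (y) by 12 mm, plus a nose 44 mm wide sticking out 18 mm at the -y end. On it stands a grip block 40 (x) by 56 (y) by 50 mm tall, with the bore going on up through it (25 mm). Grasp the block across its 40 mm.
- plate_hole (a point): Mouth, on the plate's upper face (12 mm above its underside), of the plate's 14 mm through hole for the pin: 52 mm from the bore towards the nose, along the plate's own -y.
- column_axis (a point): Pivot of the gauge arm: on the vertical axis of the gauge column (28 mm in diameter, pivot boss 36 mm up to 118 mm above the ledge), at the arm's mid-height, 108 mm above the ledge; axes as the fixture's.
- gauge_arm (a joint): Angle (rad) of the level gauge arm about the column: 0 = at its stop, pointing along the fixture's -y over the home plate; pi/2 = along the fixture's -x; starts 0.8 to 1.7, ends 2.1. Going back to 0 it turns counter-clockwise seen from above. Pivot friction 0.09 N m keeps it where it is left. Foot and knob are at its end, 105 mm from the column's axis, in a boss 30 mm in diameter.
- bar_mid (a point): Point inside the gauge arm's bar at mid-height (108 mm above the ledge), 60 mm from the column's axis; own -y points along the arm to the foot. Bar 18 mm wide, 16 mm tall (100 to 116 mm above the ledge), free below between column and foot: a shut gripper can push its side.
- gauge_foot (a joint): Downward travel (m) of the sprung gauge foot from its upper rest: 0 = up, at most 0.028; it reads 0.022 when the foot, 18 mm in diameter, rests on the plate's upper face with the plate home. Springs back by itself; the spring takes 1.5 N to start and 3.7 N at 0.022.
- knob_top (a point): Centre of the top of the black gauge knob (32 mm diameter, 10 mm thick) above the foot; 154 mm above the ledge when the foot is up. It is pressed straight down from above. With the arm at its stop the knob is over the fixture's x 0, y +7 mm.
- valve: Copper accumulator valve, a round body 64 mm in diameter and 84 mm tall, standing; origin at its underside. A bystander.
- restrictor: Scuffed bronze restrictor block 85 by 60 by 45 mm; origin at the centre of its underside. A bystander.
- fitting_a: Blue anodized hydraulic fitting, 44 mm in diameter, 62 mm tall, standing; origin at its underside. A bystander.
- fitting_b: A second fitting like fitting_a. A bystander.
- collar: Steel collar lying flat, 76 mm outside diameter, 22 mm tall; origin at the centre of its underside. A bystander.
- wrench: Steel wrench, 170 mm long, lying near the front of the ledge. A bystander.
- lamp_switch (a joint): Chunky black toggle on the inspection lamp's base at the back of the ledge: 0 = off, as it must stay; it swings to 1.0 rad.
Things that resemble listed ones, but are neither listed nor needed, are in the scene too. Of the things that look like the part that bears plate_mid, the largest one is meant.

How it is judged:
By the outcome, as a careful person would: the job done as asked, in the order asked, and still so for the second after the job is handed in, with the robot touching nothing.
It also fails if it takes over 72 s, if anything falls off the work surface, if the arm or the gripper's body presses on something with over 40 N, if the wrist force passes 120 N, or if a joint passes its speed limit or range.

## Working session

There is one attempt and no reset: what is moved stays moved. The work goes in short steps, Python scripts to look and compute and a tool call to move; the robot and the scene stay as the last step left them, time stands still between calls to the robot, and variables do not carry over. Pictures are saved under pics/ and viewed, and the job is handed in when it is done.

Besides the shell and the picture viewer there is one more tool, called after "Request:" as name(argument=value, ...) on one line, values as JSON. carry_out: Moves the arm, as the interface text tells. Its arguments: {"type":"object","properties":{"motion":{"type":"array","items":{"type":"array","items":{"type":"array","items":{"type":"number"}}}}},"required":["motion"]}

```bash
mkdir -p pics; ls; python3 - <<'E'
from bench import r, eyes, order, finder
import cv2
print(r.state())
for n in ["scene","side","wrist"]:
    c=eyes.get_calibration(n); print(n,c)
    im=eyes.get_image(n); cv2.imwrite(f"pics/{n}0.png",im[:,:,::-1])
E
```

```text
pics
{'time_s': 0.0, 'q': array([-8.54124310e-02,  1.31150220e-01,  1.48933395e+00,  2.79204920e-05,
        1.52299953e+00, -8.53952246e-02]), 'dq': array([ 0.00081677,  0.00141904, -0.00054582, -0.00085347,  0.00130107,
        0.00191616]), 'effort': array([-1.90700346e-03, -5.69404185e+01, -5.00557995e+01, -2.19391650e-04,
        1.44415747e-02,  7.24149572e-05]), 'tcp_pos': array([5.99362534e-01, 8.06490830e-05, 1.95421020e-01]), 'ee_rot': array([ 7.07113029e-01,  7.07099901e-01, -5.98452845e-04, -7.32160904e-04]), 'force': array([-0.16566191,  0.15446134, -0.18052427]), 'torque': array([-0.02109513,  0.06125033,  0.0260216 ]), 'width': 0.9992256037910624}
scene {'fx': 438.23555805140217, 'fy': 438.23555805140217, 'cx': 318.2382647121167, 'cy': 244.32586488695114, 'rvec': array([ 2.37194273,  1.18375622, -0.31891459]), 'tvec': array([-0.29037554, -0.34418897,  1.22745282])}
side {'fx': 446.2145701639119, 'fy': 446.2145701639119, 'cx': 320.4250059051427, 'cy': 235.59185394327014, 'rvec': array([ 0.5643885 , -2.59563651,  1.31475009]), 'tvec': array([0.49899762, 0.26752508, 0.85693279])}
wrist {'fx': 371.64829954431775, 'fy': 371.64829954431775, 'cx': 321.1323414862911, 'cy': 244.7422064097972, 'rvec': array([-2.84763068e+00, -7.83189710e-04,  4.35929399e-03]), 'tvec': array([-0.59879368, -0.03889244,  0.38110341])}
```

View pics/scene0.png

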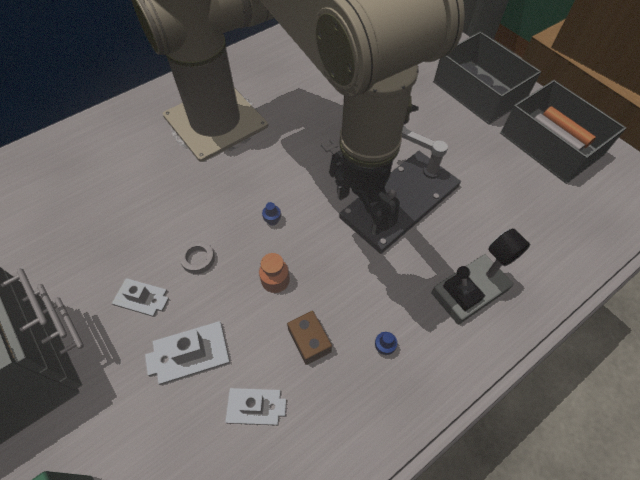

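View pics/side0.png

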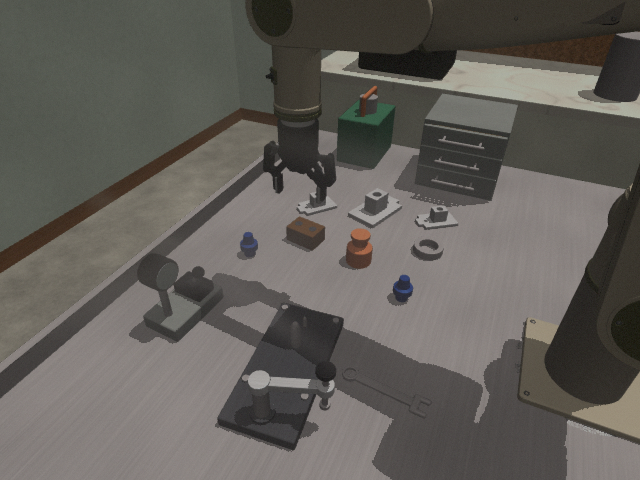

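View pics/wrist0.png

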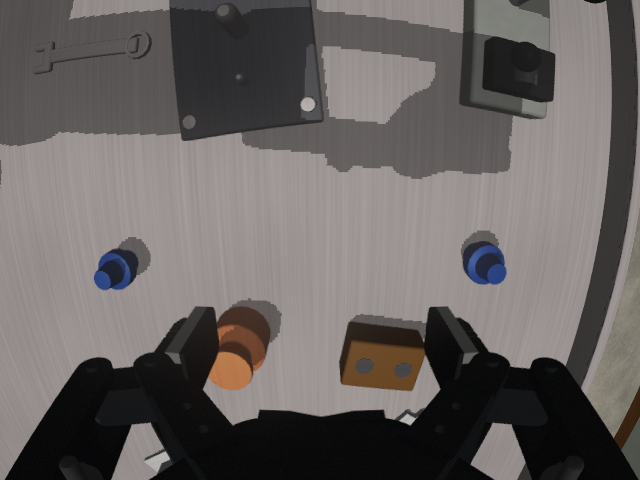

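The scene view shows three plates: a large one at (188,350) with its nose to the left, and small ones at (138,295) and (256,405). The fixture is at (400,200), its shaft hidden behind the gripper. Next I'll measure these.

```bash
cat > h.py <<'E'
import numpy as np, cv2
from scipy.spatial.transform import Rotation as R
def cam(c):
    return R.from_rotvec(c['rvec']).as_matrix(), np.array(c['tvec'])
def ray(c,u,v,fish=False):
    Rm,t=cam(c); x=(u-c['cx'])/c['fx']; y=(v-c['cy'])/c['fy']
    if fish:
        th=np.hypot(x,y); s=np.sin(th)/th if th>1e-9 else 1
        d=np.array([x*s,y*s,np.cos(th)])
    else: d=np.array([x,y,1.])
    return -Rm.T@t, Rm.T@d
def onz(c,u,v,z,fish=False):
    o,d=ray(c,u,v,fish); return o+d*(z-o[2])/d[2]
def proj(c,P,fish=False):
    Rm,t=cam(c); p=np.atleast_2d(P)@Rm.T+t
    if fish:
        rr=np.hypot(p[:,0],p[:,1]); th=np.arctan2(rr,p[:,2]); k=th/np.maximum(rr,1e-12)
        return np.c_[c['fx']*p[:,0]*k+c['cx'],c['fy']*p[:,1]*k+c['cy']]
    return np.c_[c['fx']*p[:,0]/p[:,2]+c['cx'],c['fy']*p[:,1]/p[:,2]+c['cy']]
E
python3 - <<'E'
from bench import r, eyes, order, finder
import cv2
from h import *
im=eyes.get_image("scene"); c=eyes.get_calibration("scene")
for q in ["plate_mid","plate_hole","shaft_foot","bar_mid","fixture","knob_top","column_axis"]:
    for d in finder.search_frame("scene",q)[:4]:
        l,t,w,h=d['rect']; print("scene",q,round(d['score'],2),np.round(d['rect']),onz(c,l+w/2,t+h/2,0.03).round(3))
im2=eyes.get_image("side"); c2=eyes.get_calibration("side")
for q in ["plate_mid","shaft_foot","bar_mid","fixture","knob_top"]:
    for d in finder.search_frame("side",q)[:4]:
        l,t,w,h=d['rect']; print("side",q,round(d['score'],2),np.round(d['rect']),onz(c2,l+w/2,t+h/2,0.03).round(3))
a=cv2.resize(im[270:440,90:310],None,fx=3.5,fy=3.5,interpolation=cv2.INTER_CUBIC); cv2.imwrite("pics/crop1.png",a[:,:,::-1])
a=cv2.resize(im2[290:450,210:360],None,fx=3.7,fy=3.7,interpolation=cv2.INTER_CUBIC); cv2.imwrite("pics/crop2.png",a[:,:,::-1])
E
```

```text
scene plate_mid 0.87 [144. 322.  80.  65.] [ 0.549 -0.38   0.03 ]
scene plate_mid 0.87 [226. 386.  64.  40.] [ 0.718 -0.317  0.03 ]
scene plate_mid 0.55 [109. 279.  59.  38.] [ 0.384 -0.399  0.03 ]
scene plate_mid 0.27 [459. 264.   9.  20.] [0.757 0.19  0.03 ]
scene plate_hole 0.88 [224. 390.  62.  32.] [ 0.714 -0.322  0.03 ]
scene plate_hole 0.81 [148. 323.  81.  62.] [ 0.553 -0.374  0.03 ]
scene plate_hole 0.73 [111. 280.  58.  36.] [ 0.386 -0.397  0.03 ]
scene plate_hole 0.59 [338. 118. 120. 138.] [0.493 0.237 0.03 ]
scene shaft_foot 0.78 [337. 115. 124. 138.] [0.488 0.244 0.03 ]
scene bar_mid 0.88 [405. 122.  44.  32.] [0.421 0.405 0.03 ]
scene fixture 0.61 [339. 126. 118. 127.] [0.5  0.23 0.03]
scene knob_top 0.6 [375. 332.  20.  22.] [ 0.769 -0.048  0.03 ]
scene column_axis 0.82 [340. 116. 122. 136.] [0.491 0.247 0.03 ]
side plate_mid 0.87 [297. 191.  40.  25.] [ 0.694 -0.3    0.03 ]
side plate_mid 0.74 [349. 190.  51.  40.] [ 0.532 -0.34   0.03 ]
side plate_mid 0.72 [417. 204.  42.  25.] [ 0.361 -0.378  0.03 ]
side shaft_foot 0.59 [218. 303. 125. 149.] [0.508 0.263 0.03 ]
side bar_mid 0.62 [246. 360.  92.  55.] [0.48  0.274 0.03 ]
side fixture 0.58 [216. 305. 128. 148.] [0.508 0.266 0.03 ]
side knob_top 0.71 [314. 360.  23.  48.] [0.428 0.242 0.03 ]
```

View pics/crop1.png

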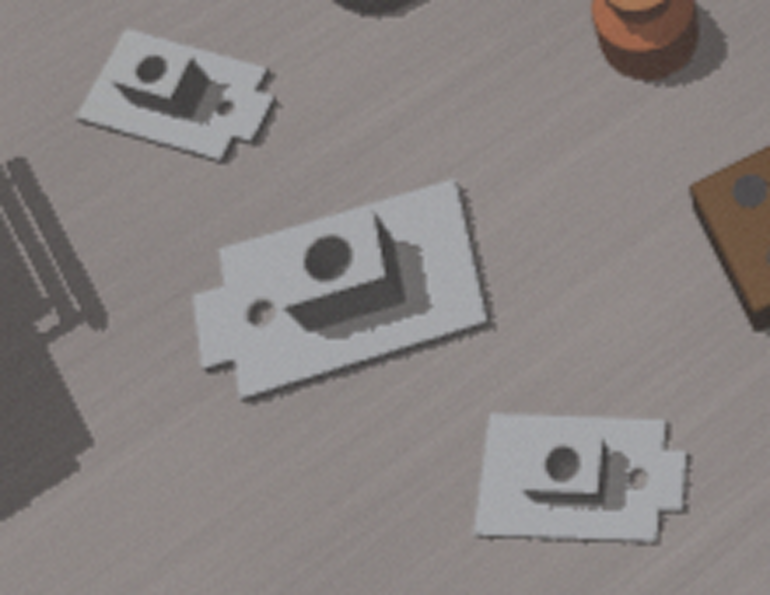

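View pics/crop2.png

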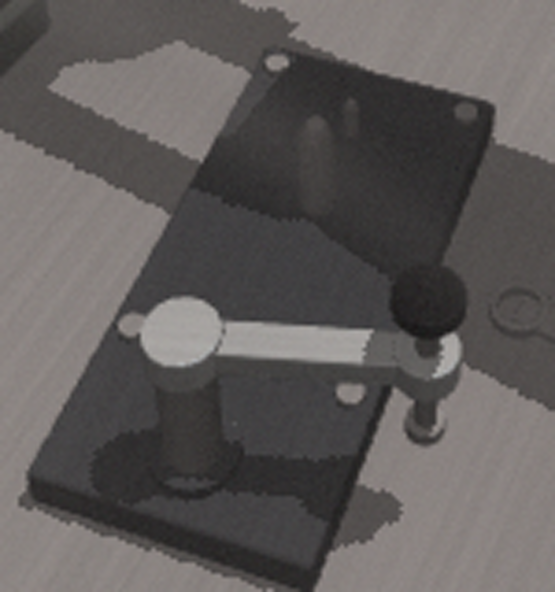

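```bash
python3 - <<'E'
from bench import r, eyes, order, finder
from h import *
from scipy.optimize import least_squares
cs=eyes.get_calibration("scene"); cd=eyes.get_calibration("side"); cw=eyes.get_calibration("wrist")
def fit(model,obs,cams,x0):
    def f(x,full=False):
        Rz=R.from_euler('z',x[2]).as_matrix(); P=np.array(model)@Rz.T+[x[0],x[1],0]
        e=[]
        for p,(cn,u,v) in zip(P,obs):
            c,fi=cams[cn]; e.append(proj(c,p,fi)[0]-[u,v])
        return np.array(e).ravel()
    s=least_squares(f,x0,loss='soft_l1'); return s.x,f(s.x).reshape(-1,2)
cams={'s':(cs,0),'d':(cd,0),'w':(cw,1)}
# plate
S=lambda x,y:('s',90+x/3.5,270+y/3.5)
D=lambda x,y:('d',210+x/3.7,290+y/3.7)
h=.012
mod=[(0,0,.062),(0,-.052,h),(.045,-.07,h),(-.045,-.07,h),(.045,.07,h),(-.045,.07,h)]
# two assignments of x: try
for perm in (0,1):
  ob=[S(328,258),S(261,312),S(219,247),S(245,396),S(457,182),S(487,318)]
  if perm: ob=[ob[0],ob[1],ob[3],ob[2],ob[5],ob[4]]
  for y0 in (0,1.5,3,4.5):
    x,e=fit(mod,ob,cams,[.55,-.38,y0]); print(perm,x.round(4),np.abs(e).max().round(2))
z=.024
mod=[(-.07,-.145,z),(.07,-.145,z),(.07,.145,z),(-.07,.145,z),(0,-.045,.084),(0,-.097,.048),(0,-.097,.048),(0,.112,.118)]
base=[D(494,105),D(270,48),D(30,478),D(312,578),D(318,122),D(350,100),('w',239,77),D(182,328)]
for y0 in (0,1.5,3,4.5):
    x,e=fit(mod,base,cams,[.5,.25,y0]); print(x.round(4),e.round(1).tolist())
E
```

```text
0 [ 0.5452 -0.3699 -0.6498] 53.11
0 [ 0.54   -0.37    0.7134] 49.41
0 [ 0.4942 -0.4327  2.1612] 120.61
0 [ 0.5452 -0.3699  5.6334] 53.11
1 [ 0.543  -0.3685 -0.3308] 1.27
1 [ 0.543  -0.3685 -0.3308] 1.27
1 [ 0.543  -0.3685  5.9523] 1.27
1 [ 0.543  -0.3685  5.9523] 1.27
[0.5151 0.2246 0.1071] [[0.2, -1.4], [-1.2, -1.3], [-1.3, -0.8], [0.6, -2.3], [-0.9, 0.2], [-0.1, 0.1], [-2.7, -0.5], [0.2, 0.8]]
[0.5151 0.2246 0.1071] [[0.2, -1.4], [-1.2, -1.3], [-1.3, -0.8], [0.6, -2.3], [-0.9, 0.2], [-0.1, 0.1], [-2.7, -0.5], [0.2, 0.8]]
[0.5151 0.2246 6.3903] [[0.2, -1.4], [-1.2, -1.3], [-1.3, -0.8], [0.6, -2.3], [-0.9, 0.2], [-0.1, 0.1], [-2.7, -0.5], [0.2, 0.8]]
[0.5151 0.2246 6.3903] [[0.2, -1.4], [-1.2, -1.3], [-1.3, -0.8], [0.6, -2.3], [-0.9, 0.2], [-0.1, 0.1], [-2.7, -0.5], [0.2, 0.8]]
```

The fits agree to about 1 to 2 px. The candidates were the scene plates at (188,350), (138,295) and (256,405). The first is clearly largest in the crop, about 90 by 158 mm, and fits the description. Its pose is (0.543, -0.3685) with yaw -0.331. The fixture is at (0.515, 0.225) with yaw 0.107.

```bash
python3 - <<'E'
from bench import r, eyes
from h import *
c=eyes.get_calibration("wrist"); Rm,t=cam(c)
s=r.state(); T=np.array(s['tcp_pos']); Rt=R.from_quat(s['ee_rot']).as_matrix()
print("cam in tool",Rt.T@(-Rm.T@t-T), (Rt.T@Rm.T).round(3))
print(proj(c,[T,T+[0,0,-.1],T+[0,.1,-.13],T+[0,.05,-.13]],True))
cs=eyes.get_calibration("scene")
for p in [(80,380),(5,270),(40,410)]: print(onz(cs,*p,0).round(3))
E
```

```text
cam in tool [ 0.07323659  0.00019467 -0.17862211] [[ 0.    -0.957 -0.29 ]
 [ 1.     0.001 -0.001]
 [ 0.001 -0.29   0.957]]
[[321.22716515 280.05142264]
 [321.37164496 230.96827636]
 [321.42210209 103.29155595]
 [321.41200386 163.36944687]]
[ 0.458 -0.573  0.   ]
[ 0.12  -0.615  0.   ]
[ 0.466 -0.656  0.   ]
```

Request:
carry_out(motion=[[[0,-6,-1,-0.5,0,0,0.1],[0,-12,-2,-1,0,0,0.2],[0,-18,-3,-1,0,0,0.331],[0,-24,-4,-1,0,0,0.331],[0,-30,-5,-1,0,0,0.331],[0,-36,-5.5,-1,0,0,0.331],[0,-42,-7,-1,0,0,0.331],[0,-42,-7,-1,0,0,0.331],[0,-42,-7,-1,0,0,0.331],[0,-42,-7,-1,0,0,0.331]]])

```text
time_s: 2.1
tcp_pos: [0.5307, -0.4187, 0.2067]
ee_rot: [0.813, 0.582, 0.0, -0.0]
force: [-0.1, 0.3, -0.9]
width: 0.995
```

```bash
python3 - <<'E'
from bench import r, eyes
import cv2,pickle
c=eyes.get_calibration("wrist"); im=eyes.get_image("wrist"); s=r.state()
pickle.dump((c,s),open("w1.pkl","wb")); cv2.imwrite("pics/w1.png",im[:,:,::-1])
E
```

```text
(no output)
```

View pics/w1.png

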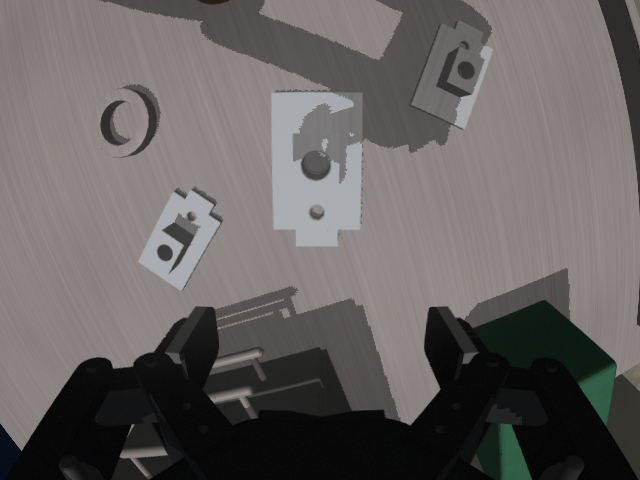

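```bash
python3 - <<'E'
import cv2
im=cv2.imread("pics/w1.png"); cv2.imwrite("pics/w1c.png",cv2.resize(im[80:260,250:390],None,fx=3.3,fy=3.3,interpolation=cv2.INTER_CUBIC))
E
```

```text
(no output)
```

View pics/w1c.png

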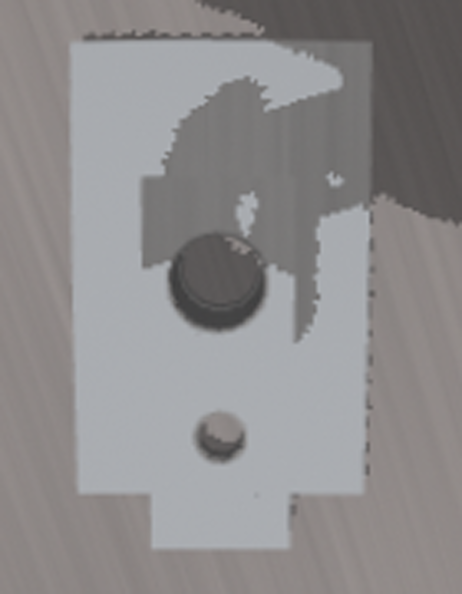

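```bash
cat >> h.py <<'E'
from scipy.optimize import least_squares
def fit(model,obs,x0):
    """obs: (cam,fish,u,v)"""
    def f(x):
        Rz=R.from_euler('z',x[2]).as_matrix(); P=np.array(model)@Rz.T+[x[0],x[1],0]
        return np.concatenate([proj(c,p,fi)[0]-[u,v] for p,(c,fi,u,v) in zip(P,obs)])
    s=least_squares(f,x0,loss='soft_l1'); return s.x,f(s.x).reshape(-1,2)
E
python3 - <<'E'
import pickle
from h import *
c,s=pickle.load(open("w1.pkl","rb")); h=.012
mod=[(0,0,.062),(0,-.052,h),(.045,.07,h),(-.045,.07,h),(-.045,-.07,h),(.045,-.07,h),(-.022,-.088,h),(.022,-.088,h)]
ob=[(218,282),(219,436),(372,41),(70,41),(78,493),(363,494),(152,549),(290,548)]
for k in (0,1):
    m=np.array(mod)
    x,e=fit(m,[(c,1,250+(u)/3.3,80+(v)/3.3) for u,v in ob],[.543,-.3685,-.33]); 
print(x.round(4),e.round(2).tolist())
T=np.array(s['tcp_pos']); Rt=R.from_quat(s['ee_rot']).as_matrix(); print(T, Rt.T@(np.array([x[0],x[1],.022])-T), np.arctan2(Rt[1,1],Rt[0,1]))
E
```

```text
[ 0.5417 -0.3728 -0.3316] [[-0.03, 0.14], [0.4, 0.13], [-0.25, 0.39], [0.18, 0.47], [0.02, -0.18], [0.03, -0.29], [-0.17, -0.59], [-0.15, -0.18]]
[ 0.53076499 -0.41854316  0.20674802] [ 0.0467906  -0.00450855  0.18475436] -0.3290615277624999
```

The wrist picture shows the big plate face-on: bore at (316,165), hole at (316,212), corners at (271,92) and (363,92). The fit residuals are under 0.6 px. Now I'll descend and grip.

Request:
carry_out(motion=[[[0,2.5,-0.4,3,0,0,0],[0,4.7,-0.45,6,0,0,0],[0,4.7,-0.45,10,0,0,0],[0,4.7,-0.45,14,0,0,0],[0,4.7,-0.45,17,0,0,0],[0,4.7,-0.45,18.4,0,0,0],[0,4.7,-0.45,18.4,0,0,0],[0,4.7,-0.45,18.4,0,0,0],[1,4.7,-0.45,18.4,0,0,0],[1,4.7,-0.45,18.4,0,0,0],[1,4.7,-0.45,18.4,0,0,0],[1,4.7,-0.45,18.4,0,0,0],[1,4.7,-0.45,18.4,0,0,0],[1,4.7,-0.45,18.4,0,0,0]]])

```text
time_s: 3.9
tcp_pos: [0.5412, -0.3744, 0.0237]
ee_rot: [0.814, 0.581, 0.0, 0.0]
force: [-2.6, 1.1, 6.5]
width: 0.434
```

```bash
python3 - <<'E'
from bench import r, eyes
import cv2,pickle
c=eyes.get_calibration("wrist"); im=eyes.get_image("wrist"); s=r.state()
pickle.dump((c,s),open("w2.pkl","wb")); cv2.imwrite("pics/w2.png",im[:,:,::-1]); print(s['force'],s['width'])
E
```

```text
[-2.66895546  0.51977366  7.03639953] 0.4329705684339285
```

View pics/w2.png

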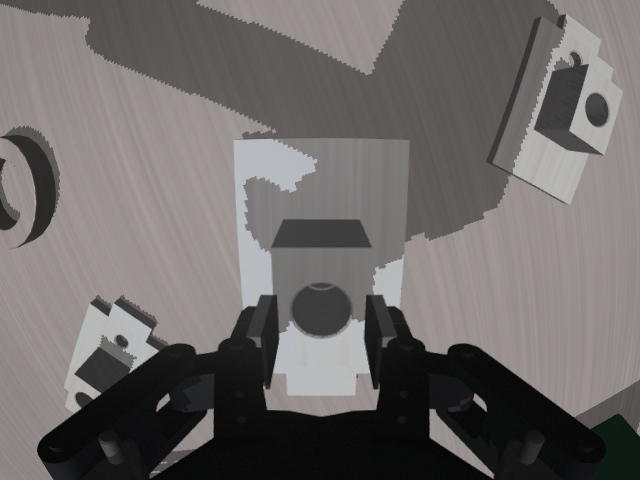

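The grip holds at width 0.43 (about 37 to 40 mm), with the bore top at (321,309). Now I'll lift and carry it to a hover short of the shaft.

Request:
carry_out(motion=[[[1,0,0,-1,0,0,0],[1,0,0,-3,0,0,0],[1,0,0,-7,0,0,0],[1,0,0,-11,0,0,0],[1,2,-0.7,-15,0,0,-0.05],[1,6,-2.1,-17.6,0,0,-0.1],[1,11,-4,-17.6,0,0,-0.15],[1,16,-5.8,-17.6,0,0,-0.2],[1,21,-7.6,-17.6,0,0,-0.26],[1,26,-9.4,-17.6,0,0,-0.32],[1,31,-11.2,-17.6,0,0,-0.38],[1,35,-12.6,-17.6,0,0,-0.42],[1,38,-13.7,-17.6,0,0,-0.438],[1,39,-14,-17.6,0,0,-0.438],[1,39,-14,-17.6,0,0,-0.438],[1,39,-14,-17.6,0,0,-0.438],[1,39,-14,-17.6,0,0,-0.438]]])

```text
time_s: 6.08
tcp_pos: [0.5354, 0.0392, 0.1985]
ee_rot: [0.669, 0.743, -0.0, 0.0]
force: [0.2, 0.5, -6.4]
width: 0.426
```

```bash
python3 - <<'E'
from bench import r, eyes
import cv2,pickle
c=eyes.get_calibration("wrist"); im=eyes.get_image("wrist"); s=r.state()
pickle.dump((c,s),open("w3.pkl","wb")); cv2.imwrite("pics/w3.png",im[:,:,::-1]); print(s['force'],s['torque'],s['width'],s['tcp_pos'])
im=eyes.get_image("side"); cv2.imwrite("pics/side3.png",im[:,:,::-1])
E
```

```text
[-0.70321972 -0.3819276  -5.88474586] [-0.02683077 -0.01601131  0.01743326] 0.4280723418278327 [0.53538477 0.03928002 0.19846836]
```

View pics/w3.png

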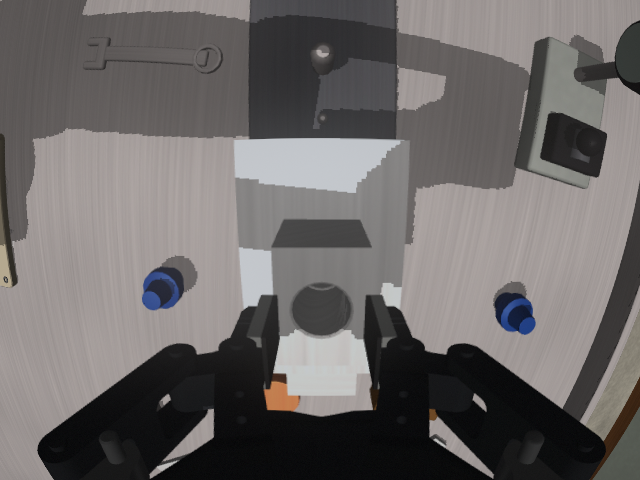

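View pics/side3.png

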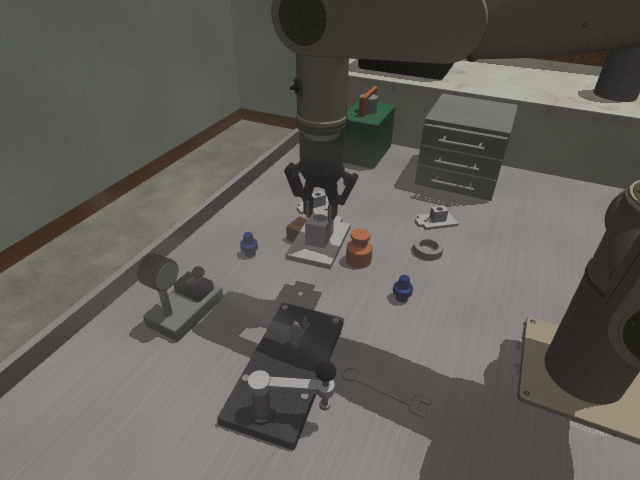

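```bash
python3 - <<'E'
import cv2
im=cv2.imread("pics/w3.png"); cv2.imwrite("pics/w3c.png",cv2.resize(im[0:150,235:410],None,fx=4,fy=4,interpolation=cv2.INTER_CUBIC))
cv2.imwrite("pics/w3d.png",cv2.resize(im[200:400,220:420],None,fx=3,fy=3,interpolation=cv2.INTER_CUBIC))
E
```

```text
(no output)
```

View pics/w3c.png

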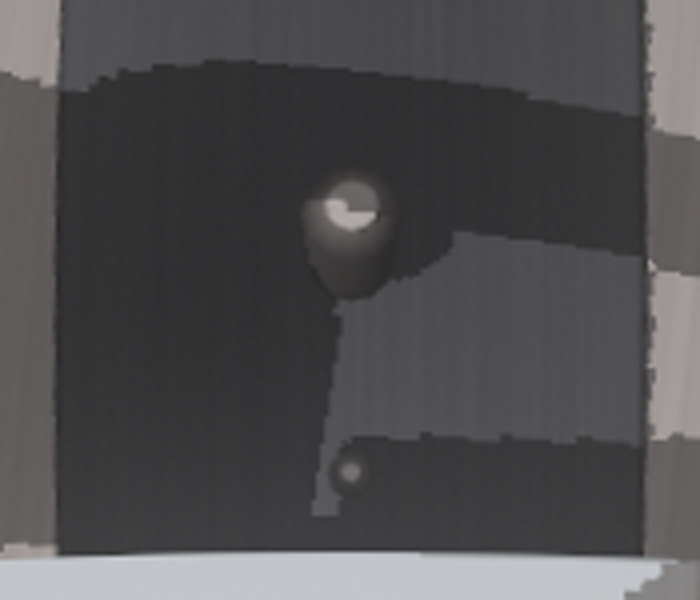

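View pics/w3d.png

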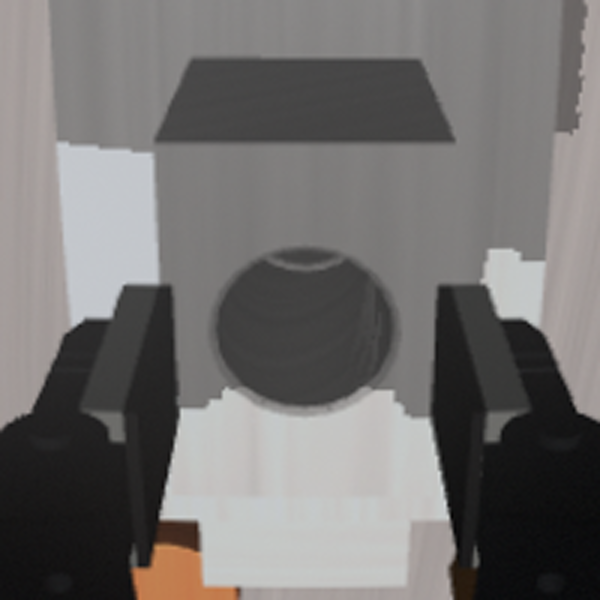

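```bash
python3 - <<'E'
import pickle
from h import *
c,s=pickle.load(open("w3.pkl","rb"))
T=np.array(s['tcp_pos']); Rt=R.from_quat(s['ee_rot']).as_matrix(); yaw=np.arctan2(Rt[1,1],Rt[0,1])
print("tool yaw",yaw, Rt[:,2])
zb=T[2]-.0237
D=lambda u,v:(c,1,220+u/3,200+v/3)
h=.012+zb; t=.062+zb
# rim centre: ellipse points left,right,top,bottom fit circle
P=np.array([onz(c,220+u/3,200+v/3,t,True) for u,v in [(213,328),(399,328),(306,247),(304,416),(240,270),(372,270),(240,390),(372,390)]])
A=np.c_[2*P[:,:2],np.ones(len(P))]; b=(P[:,:2]**2).sum(1); q=np.linalg.lstsq(A,b,rcond=None)[0]
print("bore",q[:2],"r",np.sqrt(q[2]+q[0]**2+q[1]**2))
# plate fit
cr=[(c,1,235,140),(c,1,409,140),(c,1,220+58/3,200+145/3)]
mod=[(0,0,t),(-.045,.07,h),(.045,.07,h),(-.020,.028,t),(.020,.028,t)]
x,e=fit(mod,[(c,1,*proj(c,[q[0],q[1],t],1)[0]),(c,1,234.5,139.5),(c,1,409.5,140),D(157,142),D(455,142)],[q[0],q[1],yaw])
print("plate",x.round(4),e.round(2).tolist())
S=lambda u,v:(c,1,235+u/4,v/4)
sh=onz(c,*S(352,206)[2:],.084,True); pn=onz(c,*S(349,471)[2:],.048,True)
print("shaft",sh,"pin",pn, np.linalg.norm((sh-pn)[:2]), "yaw", np.arctan2(-(sh-pn)[0],(sh-pn)[1]))
L=[onz(c,*S(u,v)[2:],.024,True) for u,v in [(60,100),(57,550),(643,100),(645,550)]]
L=np.array(L)[:,:2];d1=L[0]-L[1];d2=L[2]-L[3];print(L.round(4).tolist(),np.arctan2(-d1[0],d1[1]),np.arctan2(-d2[0],d2[1]))
d=np.array([sh[0]-x[0],sh[1]-x[1],0]); print("shift world",d,"tool",Rt.T@d)
E
```

```text
tool yaw 0.10555003212435868 [-1.59795055e-04 -1.99597454e-04 -9.99999967e-01]
bore [0.53556797 0.04053926] r 0.013301949035798701
plate [0.5355 0.0409 0.1048] [[-0.07, -0.75], [0.1, 0.76], [-0.04, 0.48], [-0.57, -0.2], [0.62, -0.07]]
shaft [0.52174588 0.17909248 0.084     ] pin [0.52667042 0.12764307 0.048     ] 0.05168455397010766 yaw 0.09542545039711844
[[0.4485, 0.215], [0.4596, 0.1041], [0.5861, 0.2298], [0.5983, 0.1189]] 0.0991482042682683 0.10981081293819078
shift world [-0.0137527   0.13820053  0.        ] tool [ 1.38880314e-01  8.83835247e-04 -2.53868602e-05]
```

Shaft to pin measures 51.7 mm (true value 52). Fixture yaw is about 0.10 and plate yaw 0.105. I'll move above the shaft and stop 11 mm over its top to check through the bore.

Request:
carry_out(motion=[[[1,3,0,0,0,0,0],[1,7,0,0,0,0,0],[1,11,0.1,1,0,0,0.003],[1,13,0.1,3,0,0,0.003],[1,13.85,0.1,5,0,0,0.003],[1,13.85,0.1,7,0,0,0.003],[1,13.85,0.1,8,0,0,0.003],[1,13.85,0.1,8,0,0,0.003],[1,13.85,0.1,8,0,0,0.003]]])

```text
time_s: 7.3
tcp_pos: [0.5224, 0.1777, 0.1194]
ee_rot: [0.67, 0.743, 0.001, 0.0]
force: [-0.6, -0.5, -6.6]
width: 0.433
```

```bash
python3 - <<'E'
from bench import r, eyes
import cv2,pickle
c=eyes.get_calibration("wrist"); im=eyes.get_image("wrist"); s=r.state()
pickle.dump((c,s),open("w4.pkl","wb")); cv2.imwrite("pics/w4.png",cv2.resize(im[200:400,220:420,::-1],None,fx=3,fy=3,interpolation=cv2.INTER_CUBIC)); print(s['force'],s['tcp_pos'])
im=eyes.get_image("side"); cv2.imwrite("pics/side4.png",cv2.resize(im[200:450,180:400,::-1],None,fx=2.4,fy=2.4,interpolation=cv2.INTER_CUBIC))
E
```

```text
[ 0.60347422  0.4767872  -6.89510641] [0.52251003 0.17783843 0.11963817]
```

View pics/w4.png

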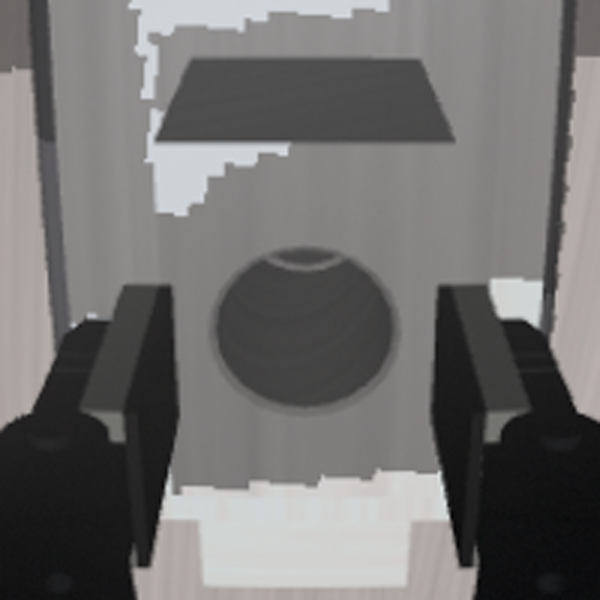

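View pics/side4.png

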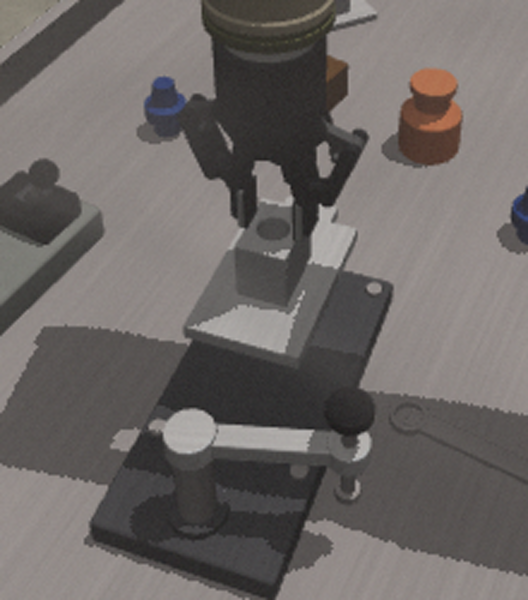

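The side view shows the plate level above the shaft with the block gripped. The shaft cannot be seen through the bore from the tilted wrist camera. I'll lower it gently onto the taper and watch the force.

Request:
carry_out(motion=[[[1,0,-0.05,0.4,0,0,0],[1,0,-0.05,0.8,0,0,0],[1,0,-0.05,1.2,0,0,0],[1,0,-0.05,1.6,0,0,0],[1,0,-0.05,2,0,0,0],[1,0,-0.05,2,0,0,0]]])

```text
time_s: 8.15
tcp_pos: [0.5207, 0.1779, 0.0979]
ee_rot: [0.669, 0.743, -0.0, -0.0]
force: [1.6, -0.6, -6.4]
width: 0.425
```

Request:
carry_out(motion=[[[1,0,0,0.5,0,0,0],[1,0,0,1,0,0,0],[1,0,0,1.5,0,0,0],[1,0,0,2,0,0,0],[1,0,0,2.2,0,0,0],[1,0,0,2.2,0,0,0]]])

```text
time_s: 8.9
tcp_pos: [0.5209, 0.178, 0.0763]
ee_rot: [0.669, 0.743, -0.0, -0.0]
force: [-0.8, 0.8, -6.6]
width: 0.426
```

```bash
python3 - <<'E'
from bench import r, eyes
import cv2,pickle
for i in range(1):
    im=eyes.get_image("wrist"); s=r.state(); print(s['force'],s['torque'],s['tcp_pos'])
im=eyes.get_image("side"); cv2.imwrite("pics/side5.png",cv2.resize(im[200:450,180:400,::-1],None,fx=2.4,fy=2.4,interpolation=cv2.INTER_CUBIC))
s=r.state();print(s['force'],s['torque'],s['tcp_pos'])
E
```

```text
[ 0.3176511   0.12875308 -6.57329354] [ 0.07478218 -0.00579821 -0.00769673] [0.52111804 0.17802884 0.07652027]
[ 0.40469059 -0.12053317 -6.98330516] [ 0.00605549 -0.00935966  0.0924879 ] [0.52124295 0.17805161 0.07668862]
```

View pics/side5.png

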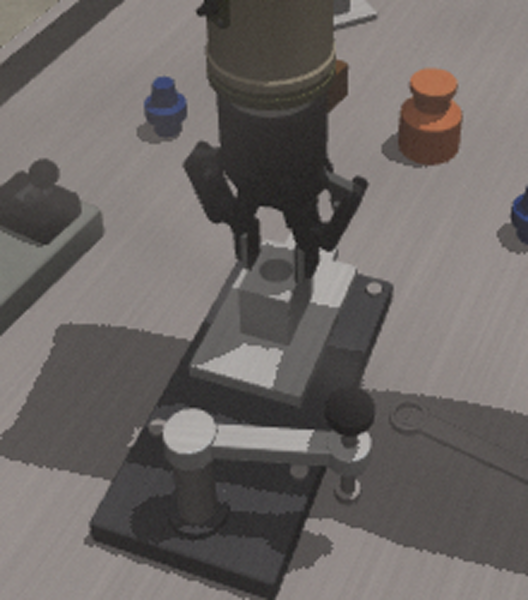

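The plate is free on the shaft with no side force (only its weight, 6.5 N). The underside is at about 52 mm, just above the pin, so I'll continue over it.

Request:
carry_out(motion=[[[1,0,0,0.3,0,0,0],[1,0,0,0.6,0,0,0],[1,0,0,0.9,0,0,0],[1,0,0,1.2,0,0,0],[1,0,0,1.2,0,0,0]]])

```text
time_s: 9.62
tcp_pos: [0.5207, 0.1779, 0.064]
ee_rot: [0.669, 0.743, -0.0, -0.0]
force: [0.3, -0.0, -6.9]
width: 0.427
```

Request:
carry_out(motion=[[[1,0,0,0.4,0,0,0],[1,0,0,0.8,0,0,0],[1,0,0,1.2,0,0,0],[1,0,0,1.4,0,0,0],[1,0,0,1.5,0,0,0],[1,0,0,1.55,0,0,0]]])

```text
time_s: 10.38
tcp_pos: [0.5211, 0.178, 0.049]
ee_rot: [0.669, 0.743, 0.0, 0.0]
force: [-0.3, 0.5, -7.1]
width: 0.426
```

Request:
carry_out(motion=[[[1,0,0,0.1,0,0,0],[1,0,0,0.15,0,0,0],[1,0,0,0.2,0,0,0],[1,0,0,0.2,0,0,0]]])

```text
time_s: 10.88
tcp_pos: [0.5214, 0.1781, 0.0478]
ee_rot: [0.669, 0.743, 0.0, 0.0]
force: [-3.4, -1.2, 2.8]
width: 0.43
```

Contact came at TCP z 0.0478 m, as predicted for home (0.0477), and the weight has been taken up. Releasing and rising.

Request:
carry_out(motion=[[[0.4,0,0,0,0,0,0],[0.2,0,0,0,0,0,0],[0.1,0,0,0,0,0,0],[0,0,0,0,0,0,0],[0,0,0,0,0,0,0],[0,0,0,-2,0,0,0],[0,0,0,-5,0,0,0],[0,0,0,-10,0,0,0],[0,0,0,-15,0,0,0],[0,-3,0,-19,0,0,0],[0,-5,0,-20,0,0,0],[0,-5,0,-20,0,0,0],[0,-5,0,-20,0,0,0]]])

```text
time_s: 12.5
tcp_pos: [0.5254, 0.1284, 0.245]
ee_rot: [0.67, 0.743, -0.001, -0.001]
force: [-0.2, -0.1, -0.9]
width: 0.998
```

```bash
python3 - <<'E'
from bench import r, eyes
import cv2,pickle
c=eyes.get_calibration("wrist"); im=eyes.get_image("wrist"); s=r.state()
pickle.dump((c,s),open("w6.pkl","wb")); cv2.imwrite("pics/w6.png",im[:,:,::-1]); print(s['force'],s['tcp_pos'])
im=eyes.get_image("side"); cv2.imwrite("pics/side6.png",cv2.resize(im[200:450,180:400,::-1],None,fx=2.4,fy=2.4,interpolation=cv2.INTER_CUBIC))
E
```

```text
[0.04960161 0.12644535 0.28193093] [0.52526338 0.12862433 0.24488417]
```

View pics/w6.png

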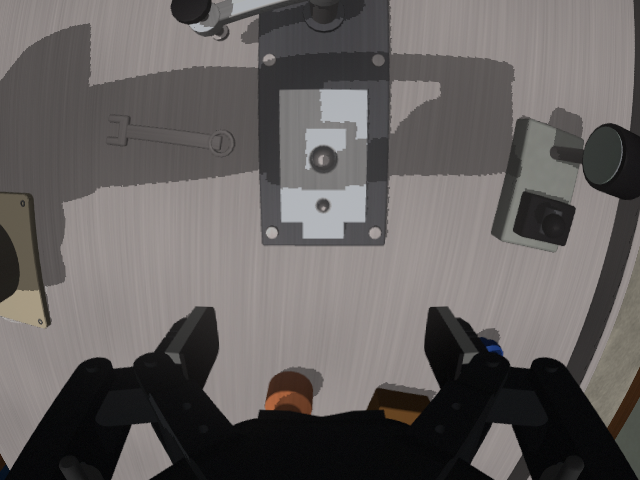

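View pics/side6.png

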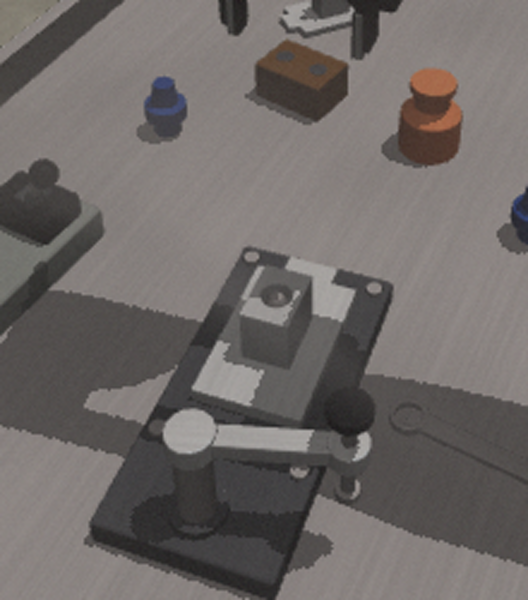

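Shaft and pin show centred in the bore (323,159) and hole (323,205), and the plate lies flat. Next I'll measure the gauge arm.

```bash
python3 - <<'E'
import pickle
from bench import eyes
from h import *
cd=eyes.get_calibration("side"); c,s=pickle.load(open("w6.pkl","rb"))
S=lambda u,v:(180+u/2.4,200+v/2.4)
k=onz(cd,*S(350,410),.149); kw=onz(c,192,8,.154,True); col=onz(cd,*S(190,431),.118); boss=onz(cd,*S(352,445),.116)
print("knob side",k,"wrist",kw,"col side",col,"boss",boss)
# plate & fixture refit in wrist
z=.024
mod=[(0,-.045,z+.062),(0,-.097,z+.012),(-.045,.025,z+.012),(.045,.025,z+.012),(-.045,-.115,z+.012),(.045,-.115,z+.012),(-.07,-.145,z),(.07,-.145,z)]
ob=[(323,159),(323,205),(279,90),(367,91),(281,221),(364,222),(262,245),(385,244)]
x,e=fit(mod,[(c,1,*o) for o in ob],[.515,.2246,.1]); print(x.round(4),e.round(1).tolist())
Rz=R.from_euler('z',x[2]).as_matrix()
f=lambda p:(Rz@np.array([*p,0]))[:2]+x[:2]
print("col",f((0,.112)),"stop knob",f((0,.007)))
for q in (k,kw,boss):
    v=Rz[:2,:2].T@(q[:2]-f((0,.112))); print("arm ang",np.arctan2(-v[0],-v[1]),np.linalg.norm(v))
E
```

```text
knob side [0.40594959 0.29883725 0.149     ] wrist [0.41005703 0.29461769 0.154     ] col side [0.50327728 0.33625422 0.118     ] boss [0.40313733 0.30037732 0.116     ]
[0.5162 0.2249 0.1045] [[0.1, -0.0], [0.0, 0.0], [0.1, -0.2], [-0.1, -1.2], [0.2, 0.6], [0.9, -0.3], [-0.7, 0.1], [-0.3, 1.1]]
col [0.50454848 0.3362437 ] stop knob [0.51550514 0.23181693]
arm ang 1.312730535674638 0.1054560739785016
arm ang 1.2603876514283572 0.10325385105579143
arm ang 1.3353925349045694 0.10756681414225255
```

```bash
cat > arc.py <<'E'
from h import *
F=np.array([.5162,.2249]); yaw=.1045
Rz=R.from_euler('z',yaw).as_matrix()
def world(p,z): return np.array([*(Rz[:2,:2]@np.array(p)+F),z])
def fpos(a,extra=0,r=.06):
    u=np.array([-np.sin(a),-np.cos(a)]); b=np.array([-np.cos(a),np.sin(a)])
    d=.009+.0145*abs(np.cos(a))+.011*abs(np.sin(a))+extra
    return np.array([0,.112])+u*r+b*d
E
python3 - <<'E'
from arc import *
from bench import r
s=r.state();T=np.array(s['tcp_pos']); Rt=R.from_quat(s['ee_rot']).as_matrix()
print(T)
tl=lambda w:(Rt.T@(w-T)*100).round(2)
p0=world(fpos(1.31,.012),.097); print("pre",p0.round(3),tl(p0))
for a in [1.31,1.1,.9,.7,.5,.3,.15,.05,0]:
    w=world(fpos(a),.097); print(a,w.round(4),((Rt.T@(w-p0))*100).round(2))
E
```

```text
[0.52531524 0.12873772 0.24502541]
pre [0.436 0.348 0.097] [22.73 -6.57 14.83]
1.31 [0.4401 0.3367 0.097 ] [-1.16  0.31 -0.  ]
1.1 [0.4404 0.3249 0.097 ] [-2.33  0.21 -0.  ]
0.9 [0.443  0.3133 0.097 ] [-3.51  0.35 -0.  ]
0.7 [0.4484 0.3019 0.097 ] [-4.71  0.77 -0.  ]
0.5 [0.4565 0.2913 0.097 ] [-5.84  1.46 -0.01]
0.3 [0.4673 0.2825 0.097 ] [-6.83  2.44 -0.01]
0.15 [0.4768 0.2775 0.097 ] [-7.43  3.34 -0.01]
0.05 [0.4838 0.2751 0.097 ] [-7.74  4.01 -0.01]
0 [0.4874 0.2742 0.097 ] [-7.87  4.36 -0.01]
```

Request:
carry_out(motion=[[[1,4,-1.2,0,0,0,0],[1,9,-2.7,0,0,0,0],[1,14,-4.2,0,0,0,0],[1,19,-5.6,0,0,0,0],[1,22.7,-6.6,0,0,0,0],[1,22.7,-6.6,4,0,0,0],[1,22.7,-6.6,8,0,0,0],[1,22.7,-6.6,11,0,0,0],[1,22.7,-6.6,13.5,0,0,0],[1,22.7,-6.6,14.8,0,0,0],[1,22.7,-6.6,14.8,0,0,0],[1,22.7,-6.6,14.8,0,0,0]]])

```text
time_s: 14.1
tcp_pos: [0.4376, 0.3478, 0.1001]
ee_rot: [0.669, 0.743, 0.001, 0.0]
force: [0.5, -0.2, 0.4]
width: 0.005
```

```bash
python3 - <<'E'
from bench import r, eyes
import cv2
s=r.state(); print(s['force'],s['tcp_pos'],s['width'])
im=eyes.get_image("side"); cv2.imwrite("pics/side7.png",cv2.resize(im[230:450,180:400,::-1],None,fx=2.6,fy=2.6,interpolation=cv2.INTER_CUBIC))
im=eyes.get_image("wrist"); cv2.imwrite("pics/w7.png",im[:,:,::-1])
E
```

```text
[ 0.48910786 -0.18401364  0.41556823] [0.43760974 0.3477805  0.10013463] 0.0047179859192311
```

View pics/side7.png

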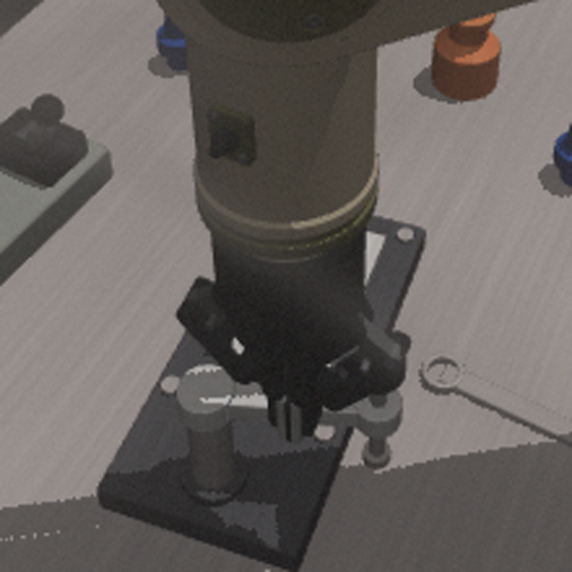

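View pics/w7.png

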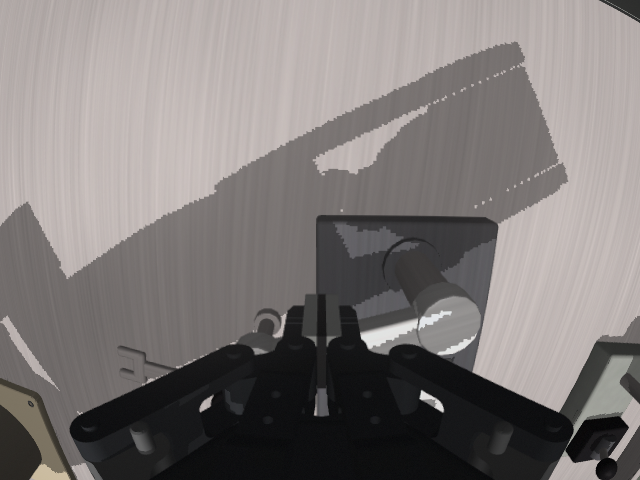

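The TCP is just behind the bar with no contact, but the gripper knuckles flare towards the knob. I'll rise and turn the tool so the flare is square to the bar.

```bash
cat >> arc.py <<'E'
def fp2(a,extra=0,r=.056):
    u=np.array([-np.sin(a),-np.cos(a)]); b=np.array([-np.cos(a),np.sin(a)])
    return np.array([0,.112])+u*r+b*(.0235+extra)
E
python3 - <<'E'
from arc import *
from bench import r
s=r.state();T=np.array(s['tcp_pos']); Rt=R.from_quat(s['ee_rot']).as_matrix()
p0=world(fp2(1.31,.013),.098); print(p0,(Rt.T@(p0-T)*100).round(2))
print(R.from_matrix(Rt).as_rotvec(), s['q'])
E
```

```text
[0.43917353 0.35037602 0.098     ] [0.24 0.15 0.25]
[2.10256253 2.33349239 0.00357785] [5.79539291e-01 8.42406696e-02 1.71599763e+00 2.20071788e-05
 1.33900395e+00 4.75513188e-01]
```

Request:
carry_out(motion=[[[1,0,0,-3,0,0,0],[1,0.2,0.1,-7,0,0,0],[1,0.2,0.1,-8,0,0,0.18],[1,0.2,0.1,-8,0,0,0.36],[1,0.2,0.1,-8,0,0,0.54],[1,0.2,0.1,-8,0,0,0.72],[1,0.2,0.1,-8,0,0,0.9],[1,0.2,0.1,-8,0,0,1.08],[1,0.2,0.1,-8,0,0,1.26],[1,0.2,0.1,-8,0,0,1.31],[1,0.2,0.1,-5,0,0,1.31],[1,0.2,0.1,-2,0,0,1.31],[1,0.2,0.1,0.2,0,0,1.31],[1,0.2,0.1,0.2,0,0,1.31],[1,0.2,0.1,0.2,0,0,1.31]]])

```text
time_s: 16.08
tcp_pos: [0.4387, 0.3499, 0.0987]
ee_rot: [0.983, 0.181, 0.001, -0.0]
force: [0.5, -0.1, -0.4]
width: -0.003
```

```bash
python3 - <<'E'
from bench import r, eyes
import cv2
from arc import *
s=r.state(); print(s['force'],s['tcp_pos'],s['q'][5])
im=eyes.get_image("side"); cv2.imwrite("pics/side8.png",cv2.resize(im[230:450,180:400,::-1],None,fx=2.6,fy=2.6,interpolation=cv2.INTER_CUBIC))
im=eyes.get_image("wrist"); cv2.imwrite("pics/w8.png",im[:,:,::-1])
T=np.array(s['tcp_pos']); Rt=R.from_quat(s['ee_rot']).as_matrix()
print("yaw",np.arctan2(Rt[1,1],Rt[0,1]))
for a in [1.31,1.2,1.1,1.0,.9,.8,.7,.6,.5,.4,.3,.2,.15,.1,.05,0,-.04,-.06]:
    w=world(fp2(a),T[2]); print(a,(Rt.T@(w-T)*100).round(2)[:2], round(1.31-a,2))
E
```

```text
[ 0.47361355 -0.05469604 -0.42670164] [0.43866793 0.34986074 0.09866285] 1.787844721430281
yaw -1.2060119643064768
1.31 [0.07 1.27] 0.0
1.2 [-0.16  1.9 ] 0.11
1.1 [-0.3   2.49] 0.21
1.0 [-0.38  3.09] 0.31
0.9 [-0.41  3.7 ] 0.41
0.8 [-0.37  4.3 ] 0.51
0.7 [-0.27  4.9 ] 0.61
0.6 [-0.11  5.49] 0.71
0.5 [0.11 6.06] 0.81
0.4 [0.38 6.6 ] 0.91
0.3 [0.7  7.11] 1.01
0.2 [1.07 7.59] 1.11
0.15 [1.28 7.81] 1.16
0.1 [1.49 8.03] 1.21
0.05 [1.72 8.23] 1.26
0 [1.96 8.42] 1.31
-0.04 [2.15 8.57] 1.35
-0.06 [2.25 8.64] 1.37
```

View pics/side8.png

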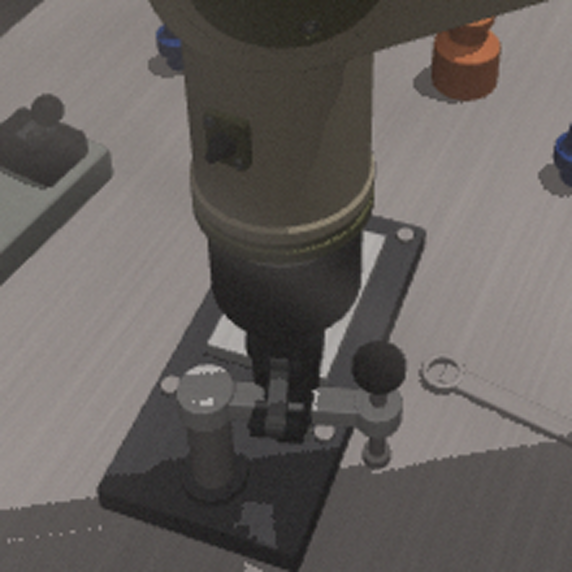

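View pics/w8.png

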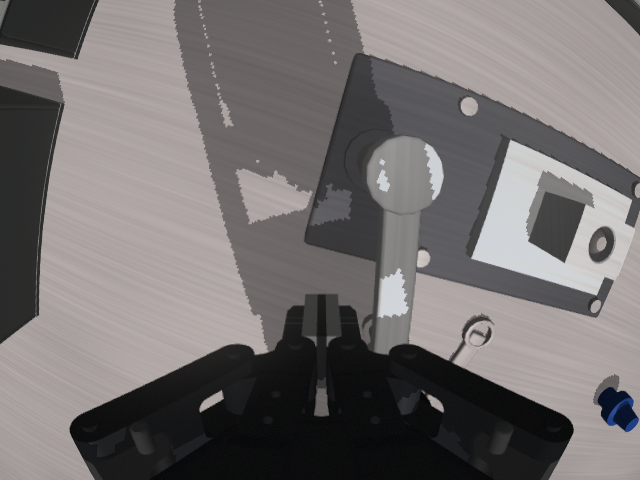

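The shut fingers stand beside the bar (bar at (395,290), fingers at (322,320)), and the knob is clear of the knuckles. Now I'll sweep the arm round.

Request:
carry_out(motion=[[[1,0,0.8,0,0,0,0],[1,0.1,1.3,0,0,0,0],[1,-0.15,1.9,0,0,0,0.11],[1,-0.3,2.5,0,0,0,0.21],[1,-0.4,3.1,0,0,0,0.31],[1,-0.4,3.7,0,0,0,0.41],[1,-0.35,4.3,0,0,0,0.51],[1,-0.25,4.9,0,0,0,0.61],[1,-0.1,5.5,0,0,0,0.71],[1,0.1,6.05,0,0,0,0.81],[1,0.4,6.6,0,0,0,0.91],[1,0.7,7.1,0,0,0,1.01],[1,1.1,7.6,0,0,0,1.11],[1,1.3,7.8,0,0,0,1.16],[1,1.5,8.05,0,0,0,1.21],[1,1.7,8.25,0,0,0,1.26],[1,1.95,8.4,0,0,0,1.31],[1,1.95,8.4,0,0,0,1.31]]])

```text
time_s: 18.42
tcp_pos: [0.5011, 0.2199, 0.091]
ee_rot: [0.91, -0.413, -0.025, -0.035]
force: [0.1, -0.5, -0.2]
width: -0.001
```

```bash
python3 - <<'E'
from bench import r, eyes
import cv2,pickle
from arc import *
c=eyes.get_calibration("wrist");im=eyes.get_image("wrist"); s=r.state(); print(s['force'],s['tcp_pos'],s['q'][5])
pickle.dump((c,s),open("w9.pkl","wb"))
cv2.imwrite("pics/w9.png",im[:,:,::-1])
im=eyes.get_image("side"); cv2.imwrite("pics/side9.png",cv2.resize(im[230:450,180:400,::-1],None,fx=2.6,fy=2.6,interpolation=cv2.INTER_CUBIC))
E
```

```text
[0.16407597 0.08319472 0.63225454] [0.5010256  0.2205003  0.09116749] 2.6569458239468555
```

View pics/side9.png

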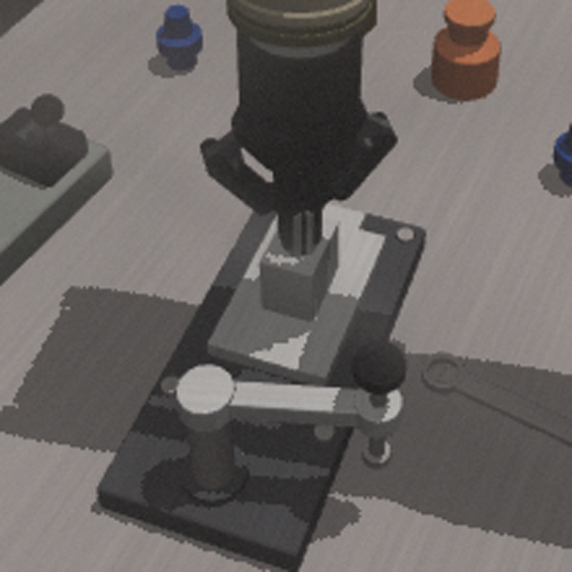

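View pics/w9.png

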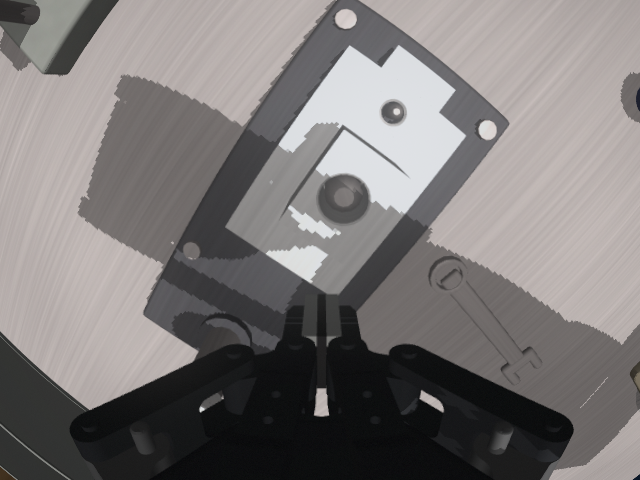

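I had the turn sign wrong: the tool turned away from the bar to near joint 6's limit (2.657 of 2.66), and the arm looks unmoved. I'll retreat straight up, then recheck everything.

Request:
carry_out(motion=[[[1,0,0,-2,0,0,0],[1,0,0,-5,0,0,0],[1,0,0,-9,0,0,0],[1,0,0,-12,0,0,0],[1,0,0,-12,0,0,-0.15],[1,0,0,-12,0,0,-0.3],[1,0,0,-12,0,0,-0.3]]])

```text
time_s: 19.4
tcp_pos: [0.5029, 0.2114, 0.2109]
ee_rot: [0.962, -0.271, -0.02, -0.038]
force: [0.9, 0.8, -0.0]
width: -0.006
```

```bash
python3 - <<'E'
from bench import r, eyes
import cv2
from arc import *
s=r.state(); print(s['force'],s['tcp_pos'],s['q'])
Rt=R.from_quat(s['ee_rot']).as_matrix(); print(Rt[:,2],"yaw",np.arctan2(Rt[1,1],Rt[0,1]))
im=eyes.get_image("scene"); cv2.imwrite("pics/scene10.png",im[:,:,::-1])
im=eyes.get_image("side"); cv2.imwrite("pics/side10.png",im[:,:,::-1])
E
```

```text
[ 0.89540356  0.81517588 -0.02575704] [0.50288651 0.21138467 0.21094703] [ 0.24047829 -0.03780359  1.63805083  0.08606534  1.53804018  2.358346  ]
[-0.01714575  0.08425394 -0.99629679] yaw -2.1223966334346525
```

View pics/scene10.png

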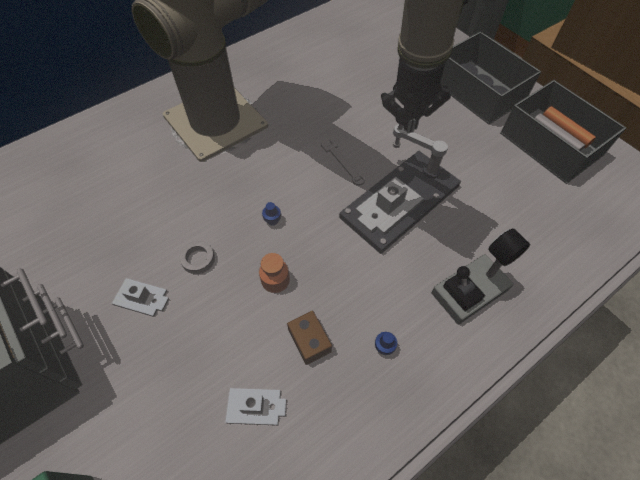

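View pics/side10.png

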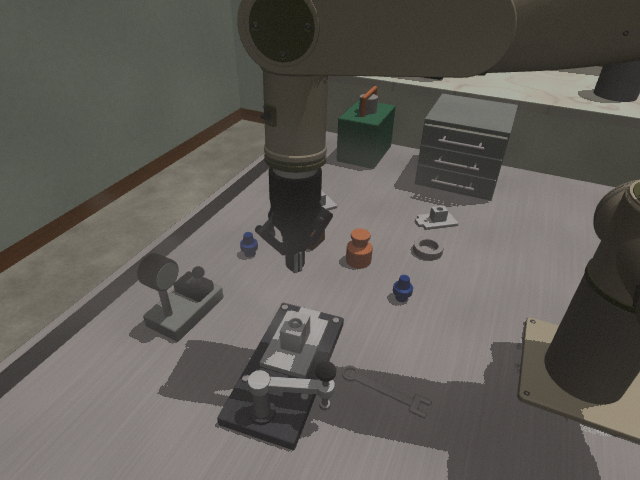

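The plate is still home, the arm still at about 1.31 rad, and the bystanders are untouched. Next I'll compute how to restore a vertical tool behind the bar.

```bash
python3 - <<'E'
from bench import r
from arc import *
s=r.state();T=np.array(s['tcp_pos']); Rt=R.from_quat(s['ee_rot']).as_matrix()
def des(yaw):
    x=np.array([-np.sin(yaw),np.cos(yaw),0]);y=np.array([np.cos(yaw),np.sin(yaw),0]); return np.c_[x,y,[0,0,-1]]
for y in (-2.12,-1.205):
    print(R.from_matrix(Rt.T@des(y)).as_rotvec().round(3))
p=world(fp2(1.31,.013),.22); print(p,(Rt.T@(p-T)*100).round(2))
E
```

```text
[-0.063  0.059 -0.004]
[-0.085  0.026 -0.918]
[0.43917353 0.35037602 0.22      ] [-12.75  -8.52   0.36]
```

Request:
carry_out(motion=[[[1,-1,-0.7,0,-0.06,0.06,-0.004],[1,-3,-2,0,-0.065,0.055,-0.15],[1,-6,-4,0.1,-0.07,0.05,-0.3],[1,-9,-6,0.2,-0.075,0.045,-0.45],[1,-12,-8,0.3,-0.08,0.035,-0.6],[1,-12.75,-8.5,0.4,-0.082,0.03,-0.75],[1,-12.75,-8.5,0.4,-0.085,0.026,-0.918],[1,-12.75,-8.5,0.4,-0.085,0.026,-0.918],[1,-12.75,-8.5,0.4,-0.085,0.026,-0.918]]])

```text
time_s: 20.62
tcp_pos: [0.4389, 0.3496, 0.2196]
ee_rot: [0.984, 0.181, 0.0, -0.0]
force: [0.3, -0.5, -0.6]
width: 0.0
```

```bash
python3 - <<'E'
from bench import r
from arc import *
s=r.state();T=np.array(s['tcp_pos']); Rt=R.from_quat(s['ee_rot']).as_matrix()
print(T,Rt[:,2],np.arctan2(Rt[1,1],Rt[0,1]),s['q'])
p=world(fp2(1.31,.013),.099); print((Rt.T@(p-T)*100).round(2))
E
```

```text
[0.43885241 0.34964178 0.21957497] [ 2.10085039e-04  2.73840173e-04 -9.99999940e-01] -1.2071545604364375 [5.81280241e-01 1.61983899e-02 1.56612823e+00 1.13516230e-04
 1.55894009e+00 1.78843350e+00]
[ 0.05 -0.06 12.06]
```

Request:
carry_out(motion=[[[1,0,0,4,0,0,0],[1,0,0,8,0,0,0],[1,0,0,10.5,0,0,0],[1,0,0,12,0,0,0],[1,0,0,12,0,0,0],[1,0.1,0.8,12,0,0,0],[1,0.1,1.3,12,0,0,0],[1,-0.15,1.9,12,0,0,-0.11],[1,-0.3,2.5,12,0,0,-0.21],[1,-0.4,3.1,12,0,0,-0.31],[1,-0.4,3.1,12,0,0,-0.31]]])

```text
time_s: 22.0
tcp_pos: [0.4471, 0.3191, 0.1006]
ee_rot: [0.943, 0.332, 0.001, -0.0]
force: [0.0, 0.6, -0.4]
width: 0.0
```

```bash
python3 - <<'E'
from bench import r, eyes
import cv2
from arc import *
s=r.state();T=np.array(s['tcp_pos']); Rt=R.from_quat(s['ee_rot']).as_matrix()
print(s['force'],T,Rt[:,2],np.arctan2(Rt[1,1],Rt[0,1]))
im=eyes.get_image("wrist"); cv2.imwrite("pics/w11.png",im[:,:,::-1])
im=eyes.get_image("side"); cv2.imwrite("pics/side11.png",cv2.resize(im[230:450,180:400,::-1],None,fx=2.6,fy=2.6,interpolation=cv2.INTER_CUBIC))
for a in [1.0,.9,.8,.7,.6,.5,.4,.3,.2,.15,.1,.05,0,-.04,-.06]:
    w=world(fp2(a),T[2]); print(a,(Rt.T@(w-T)*100).round(2)[:2], round(1.0-a,2))
E
```

```text
[ 0.01718593  0.6346132  -0.3602356 ] [0.44708183 0.31910305 0.10055346] [ 1.63209326e-03  9.82582842e-04 -9.99998185e-01] -0.8938339486239775
1.0 [-0.04 -0.1 ] 0.0
0.9 [-0.25  0.47] 0.1
0.8 [-0.4   1.06] 0.2
0.7 [-0.49  1.66] 0.3
0.6 [-0.52  2.26] 0.4
0.5 [-0.49  2.87] 0.5
0.4 [-0.4   3.47] 0.6
0.3 [-0.25  4.06] 0.7
0.2 [-0.04  4.63] 0.8
0.15 [0.09 4.91] 0.85
0.1 [0.23 5.18] 0.9
0.05 [0.38 5.44] 0.95
0 [0.54 5.69] 1.0
-0.04 [0.69 5.89] 1.04
-0.06 [0.76 5.99] 1.06
```

View pics/side11.png

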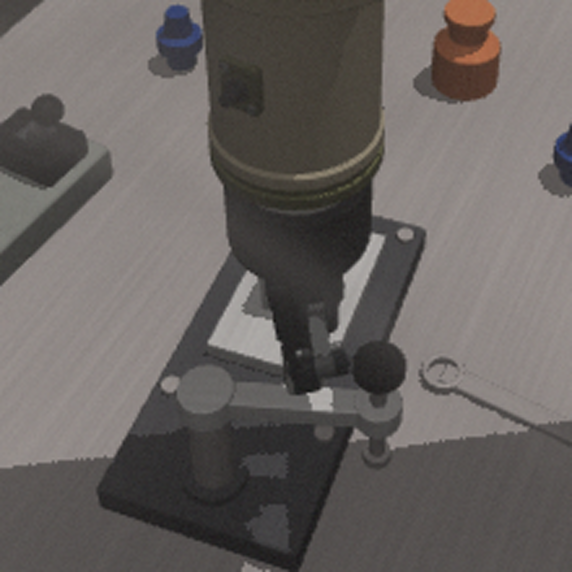

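View pics/w11.png

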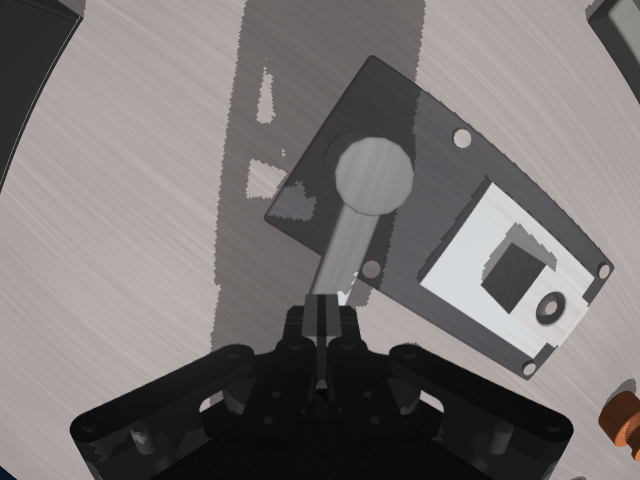

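```bash
python3 - <<'E'
from bench import r, eyes
import cv2
from arc import *
c=eyes.get_calibration("wrist"); im=eyes.get_image("wrist")[:,:,::-1].copy(); s=r.state()
cd=eyes.get_calibration("side"); im2=cv2.imread("pics/side10.png"); im3=eyes.get_image("side")[:,:,::-1].copy()
T=np.array(s['tcp_pos']); Rt=R.from_quat(s['ee_rot']).as_matrix()
def bar(a,rs=(.018,.09)):
    u=np.array([-np.sin(a),-np.cos(a)]); b=np.array([-np.cos(a),np.sin(a)])
    return [[world(np.array([0,.112])+u*rr+b*w,z) for rr in np.linspace(*rs,10)] for w in(-.009,.009) for z in (.1,.116)]
for I,cc,f in ((im,c,1),(im2,cd,0),(im3,cd,0)):
    for L in bar(1.31): cv2.polylines(I,[proj(cc,L,f).round().astype(int).reshape(-1,1,2)],False,(0,0,255),1)
    for t in (T,T-Rt[:,2]*.03): 
        p=proj(cc,t,f)[0]; cv2.circle(I,(int(p[0]),int(p[1])),3,(0,255,0),1)
cv2.imwrite("pics/ov_w.png",im); 
cv2.imwrite("pics/ov_s.png",np.hstack([cv2.resize(I[330:440,210:350],None,fx=2.85,fy=2.85,interpolation=cv2.INTER_NEAREST) for I in(im2,im3)]))
E
```

```text
(no output)
```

View pics/ov_w.png

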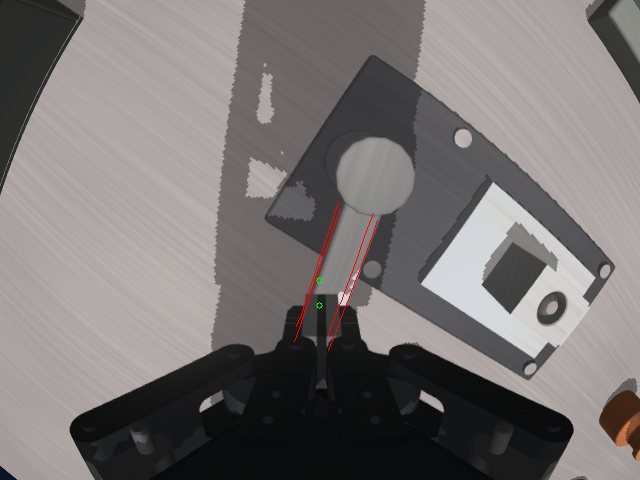

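View pics/ov_s.png

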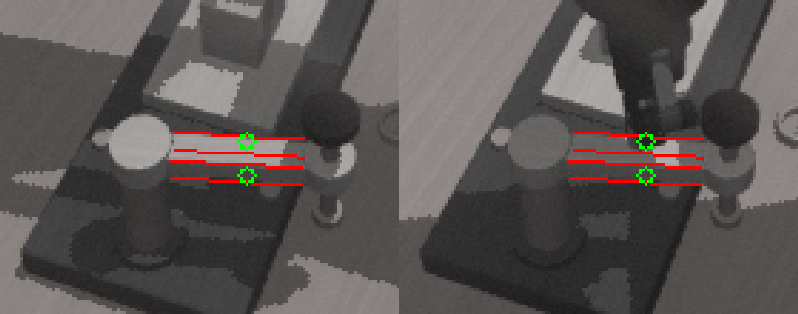

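```bash
python3 - <<'E'
from bench import eyes
from h import *
cd=eyes.get_calibration("side")
for n,T in (("7",[.4376,.3478,.1001]),("8",[.4387,.3499,.0987])):
    for dz in (0,.01,.02,.03,.04):
        p=proj(cd,np.array(T)+[0,0,dz])[0]; print(n,dz,((p-[180,230])*2.6).round(0))
E
python3 - <<'E'
import cv2,numpy as np
a=cv2.imread('pics/side7.png')[250:480,150:450]; b=cv2.imread('pics/side8.png')[250:480,150:450]
cv2.imwrite('pics/t78.png',cv2.resize(np.hstack([a,b]),None,fx=1.33,fy=1.33,interpolation=cv2.INTER_CUBIC))
E
```

```text
7 0 [295. 463.]
7 0.01 [294. 453.]
7 0.02 [294. 443.]
7 0.03 [294. 432.]
7 0.04 [293. 422.]
8 0 [292. 466.]
8 0.01 [291. 456.]
8 0.02 [291. 446.]
8 0.03 [290. 436.]
8 0.04 [290. 426.]
```

View pics/t78.png

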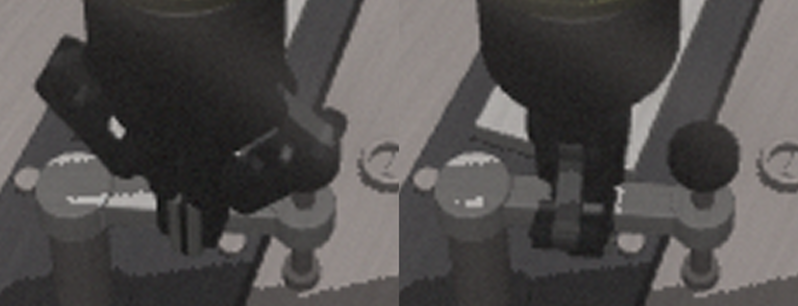

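The overlay is revealing. The real fingertips end about 20 mm or more behind the nominal TCP, both in the side view (tip at crop y≈442 against a projected TCP at 463) and in the wrist view. So the fingers have been passing over the 116 mm bar top, untouched and with zero force. I'll go lower, and nearer the column so the gripper body stays clear of the knob.

```bash
python3 - <<'E'
from bench import r
from arc import *
s=r.state();T=np.array(s['tcp_pos']); Rt=R.from_quat(s['ee_rot']).as_matrix()
p=world(fp2(1.31,.013,.045),.070); print(p,(Rt.T@(p-T)*100).round(2), T, np.arctan2(Rt[1,1],Rt[0,1]))
E
```

```text
[0.44944773 0.3543055  0.07      ] [ 2.4  -2.52  3.  ] [0.44652479 0.31960319 0.09998277] -0.8939314368010814
```

Request:
carry_out(motion=[[[1,0,0,-1.5,0,0,0],[1,0,0,-3.5,0,0,0],[1,1.2,-1.2,-3.5,0,0,0.15],[1,2.4,-2.5,-3.5,0,0,0.31],[1,2.4,-2.5,-2.5,0,0,0.31],[1,2.4,-2.5,0,0,0,0.31],[1,2.4,-2.5,1.5,0,0,0.31],[1,2.4,-2.5,2.5,0,0,0.31],[1,2.4,-2.5,3,0,0,0.31],[1,2.4,-2.5,3,0,0,0.31]]])

```text
time_s: 23.45
tcp_pos: [0.4494, 0.3539, 0.0697]
ee_rot: [0.983, 0.183, 0.0, -0.0]
force: [-0.6, -0.8, 0.4]
width: -0.001
```

```bash
python3 - <<'E'
from bench import r, eyes
import cv2
from arc import *
s=r.state();T=np.array(s['tcp_pos']); Rt=R.from_quat(s['ee_rot']).as_matrix()
print(s['force'],T,np.arctan2(Rt[1,1],Rt[0,1]))
im=eyes.get_image("side"); cv2.imwrite("pics/side12.png",cv2.resize(im[300:450,200:400,::-1],None,fx=4,fy=4,interpolation=cv2.INTER_CUBIC))
for a in [1.31,1.2,1.1,1.0,.9,.8,.7,.6,.5,.4,.3,.2,.15,.1,.05,0,-.04,-.06]:
    w=world(fp2(a,0,.045),T[2]); print(a,(Rt.T@(w-T)*100).round(2)[:2], round(1.31-a,2))
E
```

```text
[-0.59973654 -0.77063144  0.39125896] [0.44943609 0.35385395 0.06971317] -1.2019072518157983
1.31 [0.01 1.26] 0.0
1.2 [-0.22  1.77] 0.11
1.1 [-0.38  2.25] 0.21
1.0 [-0.5   2.74] 0.31
0.9 [-0.56  3.24] 0.41
0.8 [-0.57  3.75] 0.51
0.7 [-0.53  4.26] 0.61
0.6 [-0.44  4.76] 0.71
0.5 [-0.31  5.25] 0.81
0.4 [-0.12  5.72] 0.91
0.3 [0.11 6.17] 1.01
0.2 [0.39 6.6 ] 1.11
0.15 [0.54 6.8 ] 1.16
0.1 [0.7  6.99] 1.21
0.05 [0.88 7.18] 1.26
0 [1.06 7.35] 1.31
-0.04 [1.21 7.49] 1.35
-0.06 [1.29 7.55] 1.37
```

View pics/side12.png

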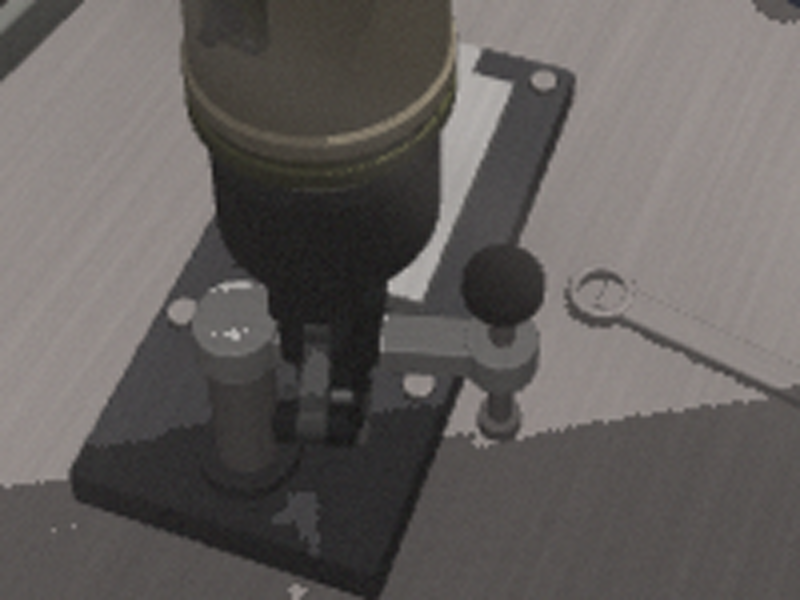

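The tips are now clearly below the bar's lower edge and beside it. First, a partial push.

Request:
carry_out(motion=[[[1,0,0.8,0,0,0,0],[1,0,1.25,0,0,0,0],[1,-0.2,1.75,0,0,0,-0.11],[1,-0.4,2.25,0,0,0,-0.21],[1,-0.5,2.75,0,0,0,-0.31],[1,-0.55,3.25,0,0,0,-0.41],[1,-0.55,3.25,0,0,0,-0.41]]])

```text
time_s: 24.38
tcp_pos: [0.4563, 0.3213, 0.07]
ee_rot: [0.925, 0.379, 0.001, -0.0]
force: [1.1, -1.7, -0.3]
width: -0.002
```

```bash
python3 - <<'E'
from bench import r, eyes
import cv2
s=r.state(); print(s['force'],s['tcp_pos'])
im=eyes.get_image("side"); cv2.imwrite("pics/side13.png",cv2.resize(im[300:450,200:400,::-1],None,fx=3,fy=3,interpolation=cv2.INTER_CUBIC))
E
```

```text
[ 1.06510004 -1.73425163 -0.33946964] [0.4562923  0.32130811 0.07001564]
```

View pics/side13.png

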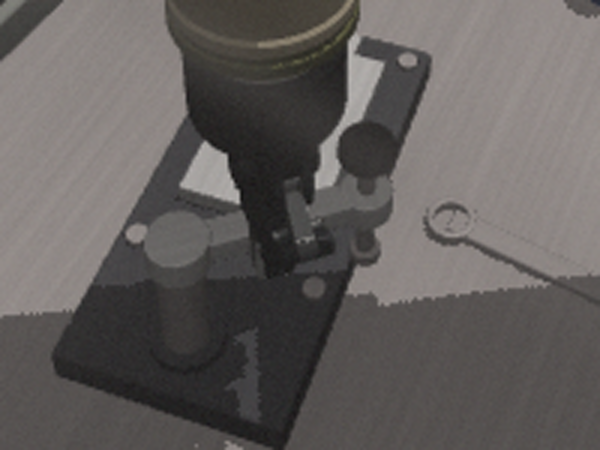

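The arm follows the push (knob now at crop (365,148)). I'll continue to the stop.

```bash
python3 - <<'E'
from bench import r
from arc import *
s=r.state();T=np.array(s['tcp_pos']); Rt=R.from_quat(s['ee_rot']).as_matrix(); y=np.arctan2(Rt[1,1],Rt[0,1]); print(y)
for a in [.9,.8,.7,.6,.5,.4,.3,.2,.15,.1,.05,0,-.04,-.06]:
    w=world(fp2(a,0,.045),T[2]); print(a,(Rt.T@(w-T)*100).round(2)[:2], round(.1045-a-y,2))
E
```

```text
-0.7948187463048434
0.9 [-0.01 -0.03] -0.0
0.8 [-0.22  0.43] 0.1
0.7 [-0.39  0.91] 0.2
0.6 [-0.5  1.4] 0.3
0.5 [-0.57  1.9 ] 0.4
0.4 [-0.59  2.41] 0.5
0.3 [-0.55  2.92] 0.6
0.2 [-0.47  3.42] 0.7
0.15 [-0.41  3.67] 0.75
0.1 [-0.33  3.91] 0.8
0.05 [-0.25  4.15] 0.85
0 [-0.15  4.38] 0.9
-0.04 [-0.06  4.57] 0.94
-0.06 [-0.02  4.66] 0.96
```

Request:
carry_out(motion=[[[1,-0.2,0.45,0,0,0,-0.1],[1,-0.4,0.9,0,0,0,-0.2],[1,-0.5,1.4,0,0,0,-0.3],[1,-0.55,1.9,0,0,0,-0.4],[1,-0.6,2.4,0,0,0,-0.5],[1,-0.55,2.9,0,0,0,-0.6],[1,-0.45,3.4,0,0,0,-0.7],[1,-0.4,3.65,0,0,0,-0.75],[1,-0.35,3.9,0,0,0,-0.8],[1,-0.25,4.15,0,0,0,-0.85],[1,-0.15,4.3,0,0,0,-0.88],[1,-0.15,4.3,0,0,0,-0.88]]])

```text
time_s: 25.92
tcp_pos: [0.485, 0.2898, 0.0695]
ee_rot: [0.676, 0.737, 0.0, 0.0]
force: [-2.9, -1.0, -0.6]
width: 0.002
```

```bash
python3 - <<'E'
from bench import r, eyes
import cv2
s=r.state(); print(s['force'],s['torque'],s['tcp_pos'])
im=eyes.get_image("side"); cv2.imwrite("pics/side14.png",cv2.resize(im[280:450,200:400,::-1],None,fx=3,fy=3,interpolation=cv2.INTER_CUBIC))
E
```

```text
[-2.87690473 -0.9907476  -0.59630882] [-0.20542845  0.19913267 -0.04509544] [0.48497917 0.28978319 0.06948585]
```

View pics/side14.png

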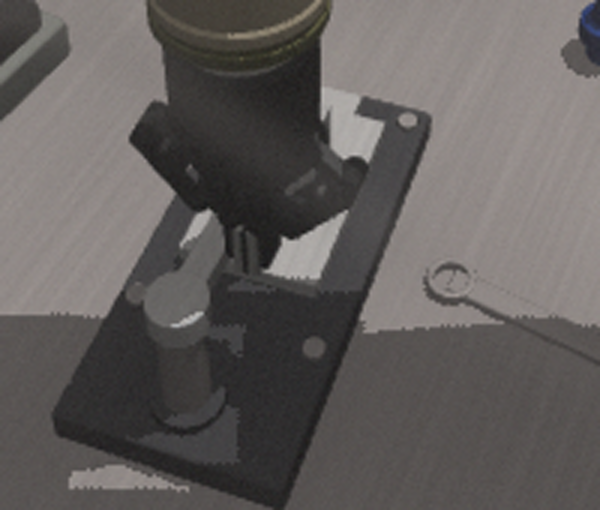

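Request:
carry_out(motion=[[[1,0,0.1,0,0,0,-0.02],[1,0,0.2,0,0,0,-0.02],[1,0,0.25,0,0,0,-0.02],[1,0,0.25,0,0,0,-0.02]]])

```text
time_s: 26.48
tcp_pos: [0.4875, 0.2901, 0.0695]
ee_rot: [0.668, 0.744, 0.0, -0.0]
force: [-0.5, -1.2, 0.0]
width: 0.001
```

Request:
carry_out(motion=[[[1,0,0.1,0,0,0,0],[1,0,0.2,0,0,0,0],[1,0,0.3,0,0,0,0],[1,0,0.3,0,0,0,0]]])

```text
time_s: 26.98
tcp_pos: [0.4881, 0.2902, 0.0693]
ee_rot: [0.668, 0.744, -0.002, -0.001]
force: [-14.2, -3.8, 7.1]
width: -0.004
```

```bash
python3 - <<'E'
from bench import r, eyes
import cv2
im=eyes.get_image("wrist"); s=r.state(); print(s['force'],s['torque'],s['tcp_pos'])
cv2.imwrite("pics/w15.png",im[:,:,::-1])
im=eyes.get_image("side"); cv2.imwrite("pics/side15.png",cv2.resize(im[280:450,200:400,::-1],None,fx=3,fy=3,interpolation=cv2.INTER_CUBIC))
E
```

```text
[-13.5550049   -4.2063371    7.72431701] [-0.69551541  2.12503344 -0.014565  ] [0.48813488 0.29017119 0.06932617]
```

View pics/side15.png

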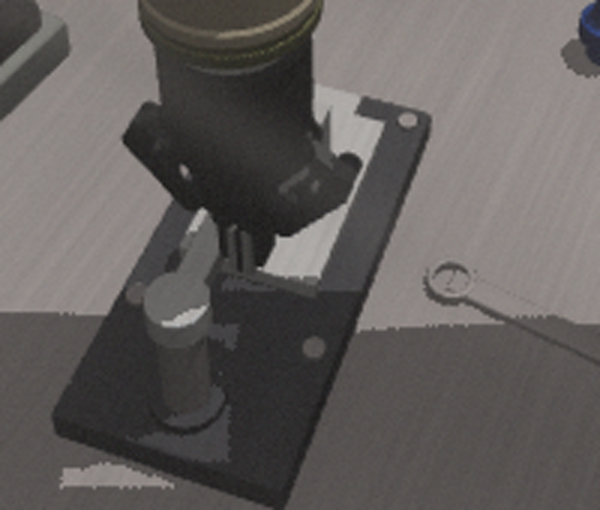

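View pics/w15.png

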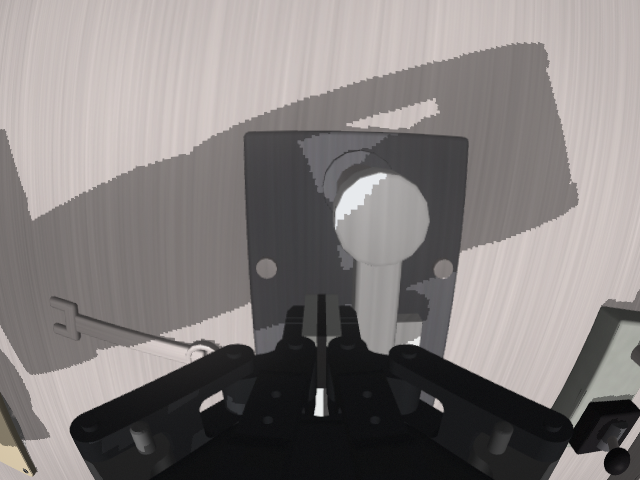

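The stop is reached: the force jumped from about 1 N to 14 N while motion stalled. I'll back off, rise and look.

Request:
carry_out(motion=[[[1,0,-0.4,0,0,0,0],[1,0,-1.2,0,0,0,0],[1,0,-1.5,0,0,0,0],[1,0,-1.5,-3,0,0,0],[1,0,-1.5,-7,0,0,0],[1,-2,-1,-12,0,0,0],[1,-7,0,-16,0,0,0],[1,-12,2,-18,0,0,0],[1,-14,2.5,-18,0,0,0],[1,-14,2.5,-18,0,0,0],[1,-14,2.5,-18,0,0,0]]])

```text
time_s: 28.45
tcp_pos: [0.5295, 0.1548, 0.2485]
ee_rot: [0.668, 0.744, -0.0, -0.001]
force: [-0.4, 0.1, -0.4]
width: 0.001
```

```bash
python3 - <<'E'
from bench import r, eyes
import cv2,pickle
c=eyes.get_calibration("wrist");im=eyes.get_image("wrist"); s=r.state(); print(s['force'],s['tcp_pos'])
pickle.dump((c,s),open("w16.pkl","wb"))
cv2.imwrite("pics/w16.png",im[:,:,::-1])
im=eyes.get_image("side"); cv2.imwrite("pics/side16.png",cv2.resize(im[280:450,200:400,::-1],None,fx=3,fy=3,interpolation=cv2.INTER_CUBIC))
E
```

```text
[-0.07178053 -0.5268366  -0.77681643] [0.52946956 0.15501885 0.24857205]
```

View pics/side16.png

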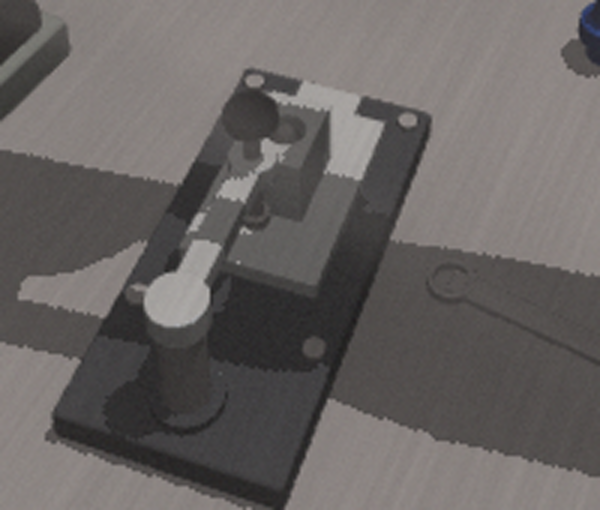

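View pics/w16.png

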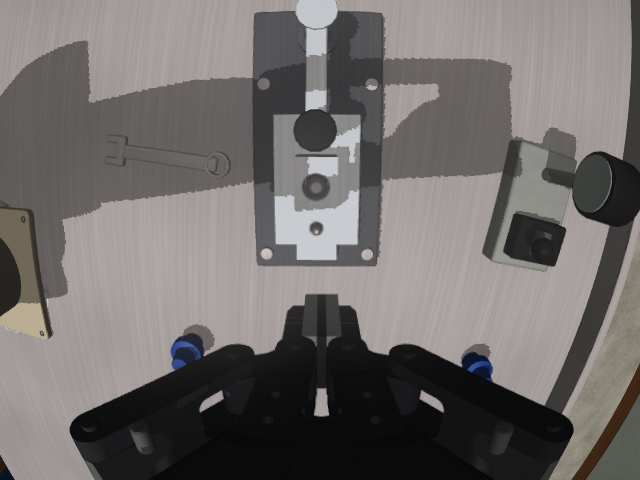

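The arm is at its stop, parallel to the base, with the knob at (315,131) over the plate. The plate is still home. Next I'll locate the knob.

```bash
python3 - <<'E'
import pickle
from bench import eyes
from arc import *
c,s=pickle.load(open("w16.pkl","rb")); T=np.array(s['tcp_pos']); Rt=R.from_quat(s['ee_rot']).as_matrix()
k=onz(c,315,131,.154,1); col=onz(c,317,10,.118,1); cd=eyes.get_calibration("side"); ks=onz(cd,200+251/3,280+115/3,.149)
print(k,col,ks); v=Rz.T@(k-col); print("ang",np.arctan2(-v[0],-v[1]),np.hypot(v[0],v[1]))
w=np.array([*(k[:2]),.0]); d=Rt.T@(w-T); print(d, Rt.T@(np.array([.5155,.2318,0])-T))
E
```

```text
[0.5164115  0.23039394 0.154     ] [0.50594845 0.33517908 0.118     ] [0.51458185 0.23065713 0.149     ]
ang 0.004977443006872684 0.1053062257570917
[ 0.07618974 -0.00445954  0.24862666] [ 0.07768657 -0.00521275  0.2486286 ]
```

Request:
carry_out(motion=[[[1,3,-0.2,0,0,0,0],[1,7,-0.5,0,0,0,0],[1,7.7,-0.5,3,0,0,0],[1,7.7,-0.5,6.5,0,0,0],[1,7.7,-0.5,9,0,0,0],[1,7.7,-0.5,10,0,0,0],[1,7.7,-0.5,10,0,0,0]]])

```text
time_s: 29.42
tcp_pos: [0.5165, 0.2304, 0.1492]
ee_rot: [0.668, 0.744, -0.0, -0.0]
force: [0.8, -0.4, 0.2]
width: -0.0
```

```bash
python3 - <<'E'
from bench import r, eyes
import cv2
from h import *
s=r.state(); print(s['force'],s['tcp_pos'])
im=eyes.get_image("side"); cv2.imwrite("pics/side17.png",cv2.resize(im[230:400,200:400,::-1],None,fx=3.5,fy=3.5,interpolation=cv2.INTER_CUBIC))
cd=eyes.get_calibration("side")
for d in (0,.02,.04): print(((proj(cd,np.array(s['tcp_pos'])+[0,0,d])[0]-[200,230])*3.5).round())
E
```

```text
[ 0.78777251 -0.37748813  0.19105755] [0.51652033 0.23041973 0.14917522]
[290. 307.]
[288. 279.]
[286. 249.]
```

View pics/side17.png

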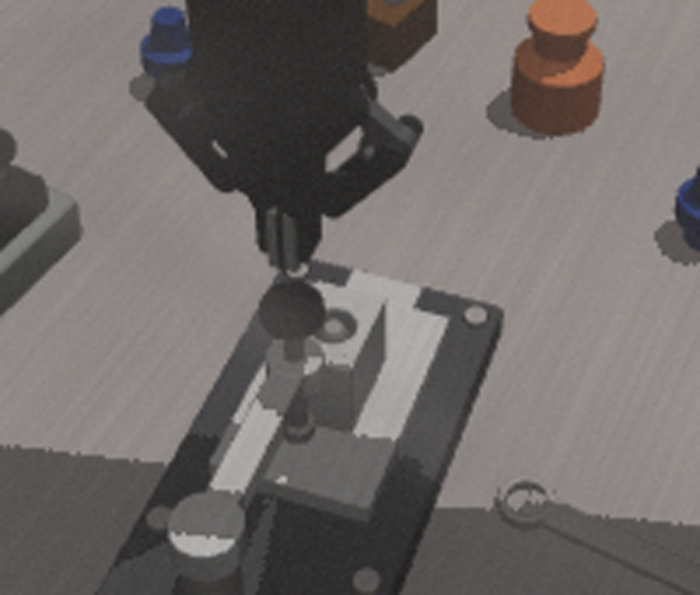

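The tip is about 22 mm above the knob top (tip at crop y≈268, knob top ≈300) and centred. Descending in steps while watching force.

Request:
carry_out(motion=[[[1,0,0,0.6,0,0,0],[1,0,0,1.2,0,0,0],[1,0,0,1.7,0,0,0],[1,0,0,2,0,0,0],[1,0,0,2,0,0,0]]])

```text
time_s: 30.1
tcp_pos: [0.517, 0.2299, 0.1293]
ee_rot: [0.668, 0.744, -0.0, -0.0]
force: [-0.2, 0.2, -0.4]
width: 0.0
```

Request:
carry_out(motion=[[[1,0,0,0.2,0,0,0],[1,0,0,0.4,0,0,0],[1,0,0,0.6,0,0,0],[1,0,0,0.6,0,0,0]]])

```text
time_s: 30.6
tcp_pos: [0.517, 0.23, 0.1234]
ee_rot: [0.668, 0.744, 0.0, -0.0]
force: [0.6, 0.3, 0.3]
width: 0.006
```

```bash
python3 - <<'E'
from bench import r, eyes
import cv2
s=r.state(); print(s['force'],s['torque'],s['tcp_pos'])
im=eyes.get_image("side"); cv2.imwrite("pics/side18.png",cv2.resize(im[260:390,220:370,::-1],None,fx=4,fy=4,interpolation=cv2.INTER_CUBIC))
E
```

```text
[0.60853785 0.27387728 0.30923852] [-0.00436365 -0.00844243 -0.0438536 ] [0.51702655 0.22995618 0.12340336]
```

View pics/side18.png

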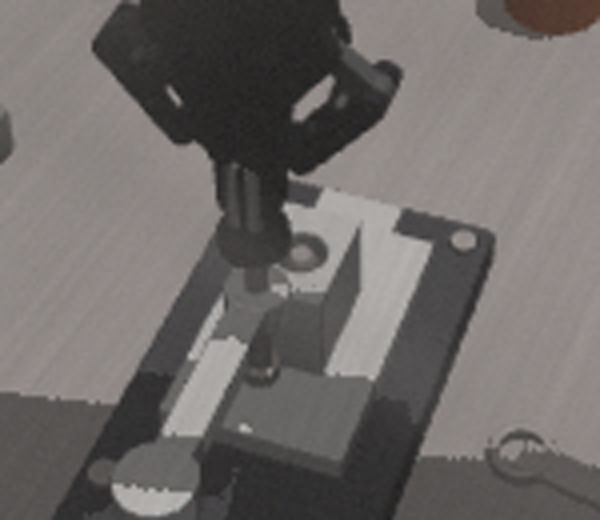

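Request:
carry_out(motion=[[[1,0,0,0.2,0,0,0],[1,0,0,0.4,0,0,0],[1,0,0,0.4,0,0,0]]])

```text
time_s: 31.02
tcp_pos: [0.5171, 0.23, 0.1195]
ee_rot: [0.668, 0.744, 0.0, -0.0]
force: [-0.4, 0.3, -0.3]
width: 0.003
```

Request:
carry_out(motion=[[[1,0,0,0.2,0,0,0],[1,0,0,0.4,0,0,0],[1,0,0,0.4,0,0,0]]])

```text
time_s: 31.4
tcp_pos: [0.5172, 0.23, 0.1156]
ee_rot: [0.668, 0.744, 0.0, 0.0]
force: [-0.3, 0.3, 1.0]
width: 0.002
```

Request:
carry_out(motion=[[[1,0,0,0.2,0,0,0],[1,0,0,0.4,0,0,0],[1,0,0,0.5,0,0,0],[1,0,0,0.5,0,0,0]]])

```text
time_s: 31.9
tcp_pos: [0.5173, 0.23, 0.1107]
ee_rot: [0.668, 0.744, 0.0, 0.0]
force: [1.4, 0.3, 2.0]
width: -0.003
```

```bash
python3 - <<'E'
from bench import r, eyes
import cv2
s=r.state(); print(s['force'],s['torque'],s['tcp_pos'])
im=eyes.get_image("side"); cv2.imwrite("pics/side19.png",cv2.resize(im[260:390,220:370,::-1],None,fx=4,fy=4,interpolation=cv2.INTER_CUBIC))
E
```

```text
[1.37421999 0.27014939 2.01779027] [ 0.00557747 -0.03566767  0.00411222] [0.51727733 0.23003048 0.11066121]
```

View pics/side19.png

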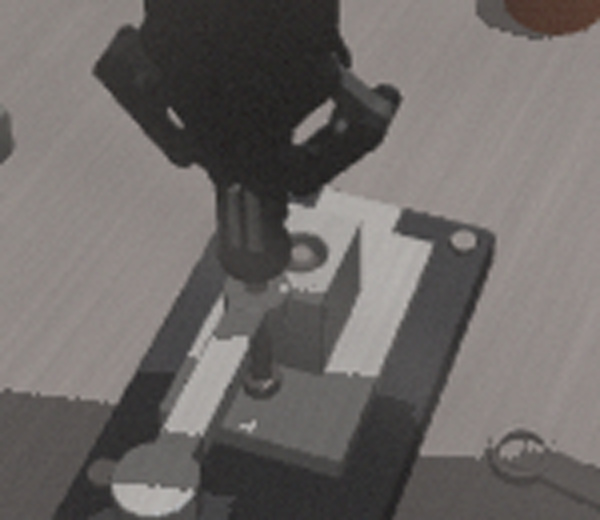

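The knob is going down and the foot has moved from (262,373) to (262,385) in the crop. Continuing carefully towards the plate.

Request:
carry_out(motion=[[[1,0,0,0.3,0,0,0],[1,0,0,0.6,0,0,0],[1,0,0,0.8,0,0,0],[1,0,0,0.8,0,0,0]]])

```text
time_s: 32.45
tcp_pos: [0.5172, 0.23, 0.1025]
ee_rot: [0.668, 0.744, 0.0, -0.0]
force: [-0.2, -0.3, 2.5]
width: 0.0
```

Request:
carry_out(motion=[[[1,0,0,0.15,0,0,0],[1,0,0,0.3,0,0,0],[1,0,0,0.3,0,0,0]]])

```text
time_s: 32.83
tcp_pos: [0.5172, 0.23, 0.0995]
ee_rot: [0.668, 0.744, 0.0, -0.0]
force: [0.8, -0.1, 3.7]
width: -0.001
```

Request:
carry_out(motion=[[[1,0,0,0.1,0,0,0],[1,0,0,0.2,0,0,0],[1,0,0,0.2,0,0,0]]])

```text
time_s: 33.2
tcp_pos: [0.5172, 0.23, 0.0976]
ee_rot: [0.668, 0.744, 0.0, 0.0]
force: [-0.2, 0.3, 2.9]
width: -0.004
```

Request:
carry_out(motion=[[[1,0,0,0.1,0,0,0],[1,0,0,0.2,0,0,0],[1,0,0,0.2,0,0,0]]])

```text
time_s: 33.58
tcp_pos: [0.5175, 0.2301, 0.0972]
ee_rot: [0.668, 0.744, 0.001, 0.0]
force: [-6.1, -1.8, 13.6]
width: 0.003
```

```bash
python3 - <<'E'
from bench import r, eyes
import cv2
s=r.state(); print(s['force'],s['torque'],s['tcp_pos'])
im=eyes.get_image("side"); cv2.imwrite("pics/side20.png",cv2.resize(im[260:390,220:370,::-1],None,fx=4,fy=4,interpolation=cv2.INTER_CUBIC))
E
```

```text
[-6.07687204 -1.7642476  13.64771569] [-0.29917326  0.95979866 -0.05628148] [0.5174896  0.23010363 0.09722854]
```

View pics/side20.png

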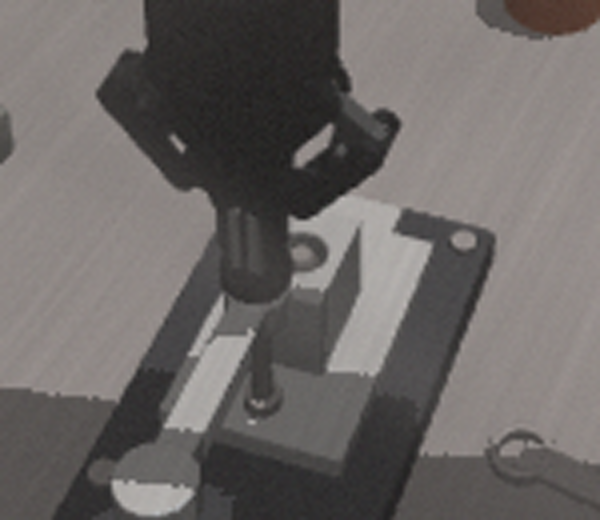

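The foot rests on the plate: force jumped from 3 N to 13.6 N at about 22 mm of travel, with the foot at (262,403). Holding for 1.25 s.

Request:
carry_out(motion=[[[1,0,0,0,0,0,0],[1,0,0,0,0,0,0],[1,0,0,0,0,0,0],[1,0,0,0,0,0,0],[1,0,0,0,0,0,0],[1,0,0,0,0,0,0],[1,0,0,0,0,0,0],[1,0,0,0,0,0,0],[1,0,0,0,0,0,0]]])

```text
time_s: 34.75
tcp_pos: [0.5175, 0.2301, 0.0972]
ee_rot: [0.668, 0.744, 0.001, 0.0]
force: [-5.1, -1.7, 13.7]
width: -0.004
```

Request:
carry_out(motion=[[[1,0,0,-0.5,0,0,0],[1,0,0,-1,0,0,0],[1,0,0,-1.5,0,0,0],[1,0,0,-2,0,0,0],[1,0,0,-2.5,0,0,0],[1,0,0,-4,0,0,0],[1,0,0,-7,0,0,0],[1,0,0,-11,0,0,0],[1,0,0,-15,0,0,0],[1,-5,0,-17,0,0,0],[1,-8,0,-17,0,0,0],[1,-8,0,-17,0,0,0],[1,-8,0,-17,0,0,0]]])

```text
time_s: 36.38
tcp_pos: [0.5255, 0.1508, 0.2657]
ee_rot: [0.668, 0.744, 0.0, -0.0]
force: [-0.6, -0.1, -0.4]
width: -0.0
```

```bash
python3 - <<'E'
from bench import r, eyes
import cv2
from arc import *
c=eyes.get_calibration("wrist");im=eyes.get_image("wrist"); s=r.state(); print(s['force'],s['tcp_pos'],s['time_s'])
cv2.imwrite("pics/w21.png",im[:,:,::-1])
im=eyes.get_image("side"); cv2.imwrite("pics/side21.png",cv2.resize(im[230:450,180:400,::-1],None,fx=2.6,fy=2.6,interpolation=cv2.INTER_CUBIC))
im=eyes.get_image("scene"); cv2.imwrite("pics/scene21.png",im[:,:,::-1])
E
```

```text
[-0.60953397 -0.19773658  0.69689449] [0.52540163 0.15110665 0.26554624] 36.425
```

View pics/w21.png

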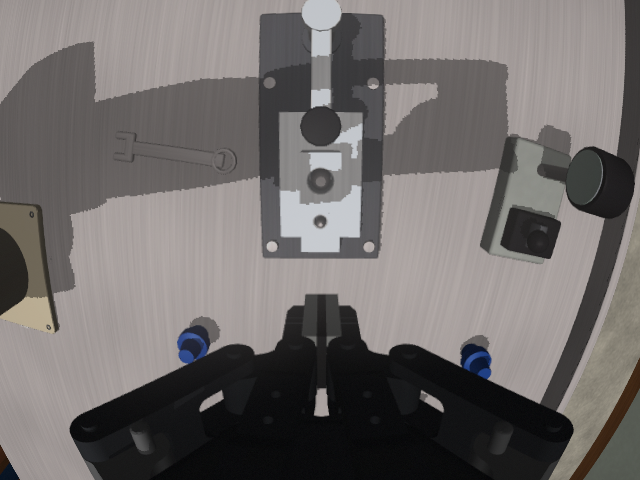

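View pics/side21.png

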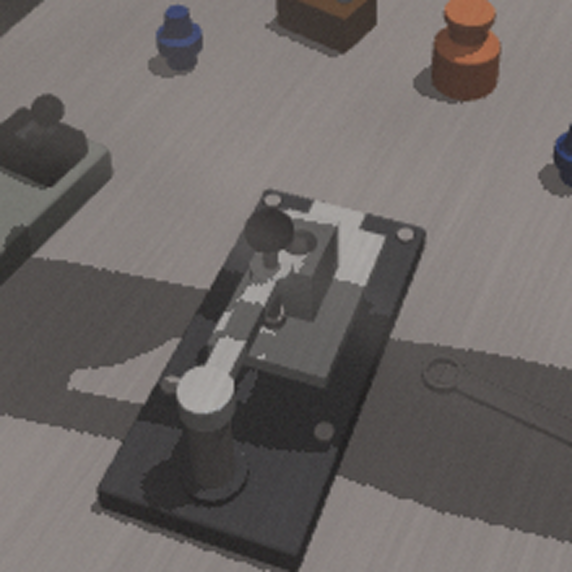

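View pics/scene21.png

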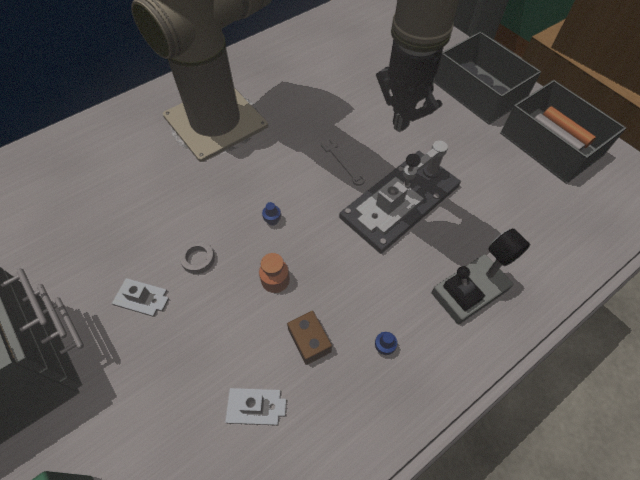

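The foot has sprung back up, and the arm is at its stop with knob (321,126) and column (321,12) in line. The plate is home and the bystanders and lamp switch are unchanged. Handing in.

```bash
python3 -c "
from bench import order
print(order.job_done())"
```

```text
the job is handed in; nothing more can be done
None
```

The job is done and handed in at about 36 s of the 72 s allowed; no verdict is reported.

- **Plate:** I gripped the largest of the three plates by its block and lowered it over the shaft and pin without any side force. It touched down within 0.1 mm of the predicted home height. The last pictures show it lying flat, with shaft and pin inside bore and hole.
- **Gauge arm:** I pushed it until it stalled at its stop, where the force rose from about 1 N to 14 N. In the camera it then measured 0.005 rad.
- **Knob:** I pressed it about 22 mm until the foot rested on the plate (force rose from 3 N to 13.6 N). I held it for a little over a second and let go, and the last pictures show the foot back up.
- **Bystanders and lamp switch:** They look unchanged in the final pictures.

**What went wrong**
- **Wrong turn:** My first sweep at the arm turned the wrong way. Joint 6 went to 2.657 of its 2.66 rad limit, and the tool tilted about 5° before I backed off.
- **Fingertip offset:** The real fingertips end more than 20 mm short of the stated TCP; knob contact suggested about 35 mm. Because of this, the first two sweeps passed over the bar without touching it. I corrected this by going lower.
- **Camera disagreement:** The scene and wrist cameras disagreed by about 4 mm on where the plate started. I used the wrist camera's value.

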